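Stand the tipped sample bottles back up in the queue lane

TASK

Two sample bottles of the queue for the colony counter have tipped over and lie on the bench: one round amber bottle and one square white bottle. Stand each one upright, cap up, in the empty nest of its own outline in the lane (round bottle in the round nest, square bottle in the square nest), fully down on the nest floor. Set them down gently without dropping them, and leave the standing bottles and the other things on the bench where they are.

Things in the scene. Friction and masses are not known exactly. Their poses are not given: they have to be found in the camera images.
- round_bottle: the tipped round bottle: amber body 54 mm across and 86 mm high, sloping shoulder, blue cap 32 mm across, 124 mm tall in all, about 0.24 kg. Origin on its axis at mid height, 62 mm from either end; z axis from underside to cap: straight wall from z = -62 to +24 mm, cap from +38 to +62 mm. Starts lying on the bench, its origin 27 mm high; it can roll.
- square_bottle: the tipped square bottle: white body 52 x 52 mm and 86 mm high, round shoulder, green cap 32 mm across, 124 mm tall in all, about 0.22 kg. Origin on its axis at mid height, 62 mm from either end; z axis from underside to cap, x and y square to its flat sides: sides from z = -62 to +24 mm, cap from +38 to +62 mm. Starts lying on a flat side, its origin 26 mm high.
- round_nest: the empty round nest: white tile 88 x 88 x 4 mm on the lane board with a round blue ledge 6 mm thick and 8 mm high, opening 64 mm across. Origin at the centre of the tile's underside, nest floor 4 mm above it (10 mm above the bench); z up, x across the lane away from the robot, y along it. The bottle standing in it has its origin 66 mm above this one.
- square_nest: the empty square nest: white tile 88 x 88 x 4 mm on the lane board with a square green ledge 6 mm thick and 8 mm high, opening 62 x 62 mm along the tile's x and y. Origin at the centre of the tile's underside, nest floor 4 mm above it (10 mm above the bench); z up, x across the lane away from the robot, y along it. The bottle standing in it has its origin 66 mm above this one.
- lane: the aluminium lane board, 96 mm (x, across) by 474 mm (y, along) by 6 mm, fixed to the bench. Origin at the centre of its underside. It carries five nest tiles in a row, 92 mm apart along its y, in an order that varies. Along its far (+x) edge runs a rail 30 mm high and 4 mm thick.
- nest_a: the round nest tile of the standing bottle round_a, same as round_nest
- nest_b: the round nest tile of the standing bottle round_b, same as round_nest
- nest_c: the square nest tile of the standing bottle square_c, same as square_nest
- round_a: a standing round bottle, same as round_bottle, to be left in its nest; origin at mid height
- round_b: a standing round bottle, same as round_bottle, to be left in its nest; origin at mid height
- square_c: a standing square bottle, same as square_bottle, to be left in its nest; origin at mid height
- dishes_low: pile of two culture dishes, 90 mm across and 30 mm high, between the tipped bottles; origin at the centre of its underside
- dishes_left: pile of five culture dishes, 90 mm across and 75 mm high, beyond the lane; origin at the centre of its underside
- dishes_right: pile of four culture dishes, 90 mm across and 60 mm high, beyond the lane; origin at the centre of its underside
- tip_box: blue pipette tip box 85 x 125 mm (x, y), 56 mm high, on the left; origin at the centre of its underside
- swab_tray: fixed grey open tray 120 x 180 mm (x, y), 35 mm high, left of the lane; origin at the centre of its underside
- reagent_jar: clear jar with white lid, 64 mm across and 75 mm high, on the right; origin at the centre of its underside

How it is judged:
By the outcome, as a careful person would: the job done as asked, in the order asked, and still so for the second after the job is handed in, with the robot touching nothing.
It also fails if it takes over 69 s, if anything falls off the work surface, if the arm or the gripper's body presses on something with over 40 N, if the wrist force passes 120 N, or if a joint passes its speed limit or range.

ROBOT

A 6-joint arm with a two-finger parallel gripper is mounted at the origin on the work surface. World frame = base frame: x ahead of the robot, y to its left, z up, the work surface at z = 0. Lengths are in m, angles in degrees, forces in N, time in s.
With the tool pointing down it reaches from about 0.375 to 0.75 m from the base axis. Payload 9 kg.
Tool frame: the origin (TCP) lies midway between the tips of the shut fingers; the grasp point (between the pads) lies 19 mm behind it; y points along the fingers, z is the direction in which the jaws open and shut, and the axes are right-handed (so a half turn about y gives the same grasp; the last joint's range is limited). The gripper opens to 85 mm and grips with 20 to 120 N. Pads are 22 mm wide; open, the fingers measure 114 mm over their backs; the gripper's body (76 mm by 85 mm) begins 54 mm behind the grasp point. The pads swing forward as they close: fully open they stand 13 mm farther back than shut.
Start: joints at [-77.733, 5.964, 5.575, 89.605, 0, 77.527], TCP at [0.251, -0.545, 0.192] pointing down, gripper open.
Joint ranges: [-171.21, 171.21], [-48.23, 106.86], [-62.78, 66.21], [-105.2, 120.99], [-86.42, 89.51], [-180, 180]. Speed limits (degrees/s): [127.2, 127.2, 147.25, 180, 180, 180].

INTERFACE

Orientations are given as a 3x3 rotation matrix whose columns are the frame's x, y, z axes.
In Python, from workcell import arm gives the robot as it stands. The module is installed in compiled form; this text tells all that it offers.
- The arm moves only by the shell command python3 -m creep 'ROWS'. ROWS is JSON, one flat list of numbers, 7 for each row, row after row: the opening, from -1 (shut) to 1 (fully open), so that 0 is half open, then the shift along the world's x, y, z each as a share of 0.03 m, from -1 to 1, then the turn, a rotation vector about the world's x, y, z each as a share of 0.1 rad, from -1 to 1. In form: [claw, x, y, z, wx, wy, wz, claw, x, y, z, wx, wy, wz, ...]. A call has 1 to 5 rows; each row shifts and turns the commanded pose from where the row before left it; what a row does not reach is not made up. A row lasts 1/12 s, in which the tool goes at most 41.7 mm and 7.16 degrees, less where a joint would pass 70% of its speed; a pose out of reach is approached as far as the arm can. A call with a number of a shift or a turn outside -1 to 1 is refused whole. A call with a gripper value outside its range is refused whole. The fingers move at their own pace and stop on an object; the grip force is fixed at half the most. Time passes only in rows, so rows that do not move let the fingers close. It gives the time, the measured TCP pose, the force and the opening at its end, in the units of the state.
- arm.get_obs(): the state, without advancing time (a new reading comes with each control period).
- arm.read_camera(name): name is "side" or "top"; returns the picture (400x640x3 uint8, red, green, blue); there is no depth.
- arm.camera_params(name): a dict with "camera_matrix" (3x3 intrinsics, pixels), "dist" ([k1, k2, p1, p2, k3] as OpenCV has them; the pictures are not rectified), "xyz" and "orientation" of the camera in the world. Camera axes: x right, y down, z forward; pixel columns grow to the right and rows downward; lengths in m; the calibration is good to about 2 mm. A picture is of the moment at which its call begins. camera_params takes no time and is no camera call.
- arm.finish_job(): hands the job in, once; it reports no verdict.
Trained networks look in the newest picture that a camera, given by its name, has taken for a name from the list of things; names that differ only in an ending like _2 or _b are one class to them, and where a whole thing is asked for, a point or a joint stands for the part that bears it (a point fixed in the world has none). Each returns a list of dicts, best first, with "score" (0 to 1); they miss things now and then, are a little off and sometimes report something else, mostly with a low value. They report only what shows in the picture. A call takes as long as a camera call.
- arm.trace(camera, label): "mask" (400x640 bool, what is visible of it) and "centre" ([column, row] in pixels, amid what is visible of it).
The state is a dict: "t": time; "joint_pos": joint angles; "joint_velocities": joint speeds; "joint_torque": joint torques, N m; "eef_pos": TCP position; "orientation": TCP orientation; "ft_force": force on the tool from outside, world axes, zero at the start; "torque": the same for the moment, N m; "gripper_width": opening from 0.0 (shut) to 1.0 (fully open).
Only numpy, scipy, OpenCV 4.12 (cv2) and the standard library are available. Lean on these libraries where they do the work, as an engineer would, in place of code of your own. Each camera call takes 0.05 s, during which the arm holds its last target.

## Working session

There is one attempt and no reset: what is moved stays moved. The work goes in short steps, Python scripts to look and compute and a shell command to move; the robot and the scene stay as the last step left them, time stands still between calls to the robot, and variables do not carry over. Pictures are saved under pics/ and viewed, and the job is handed in when it is done.

```bash
mkdir -p pics; cat > h.py <<'E'
import numpy as np, cv2
from workcell import arm
def snap(cam,fn):
    im=arm.read_camera(cam); cv2.imwrite('pics/'+fn,cv2.cvtColor(im,cv2.COLOR_RGB2BGR)); return im
def ray(cam,uv):
    p=arm.camera_params(cam); K=np.array(p['camera_matrix'],float); d=np.array(p['dist'],float)
    q=cv2.undistortPoints(np.array(uv,float).reshape(-1,1,2),K,d).reshape(-1,2)
    R=np.array(p['orientation']); v=np.c_[q,np.ones(len(q))]@R.T
    return np.array(p['xyz'],float),v
def at_z(cam,uv,z):
    o,v=ray(cam,uv); return o+v*((z-o[2])/v[:,2])[:,None]
def proj(cam,P):
    p=arm.camera_params(cam); K=np.array(p['camera_matrix'],float); d=np.array(p['dist'],float)
    R=np.array(p['orientation']); t=-R.T@np.array(p['xyz'],float)
    return cv2.projectPoints(np.array(P,float).reshape(-1,1,3),cv2.Rodrigues(R.T)[0],t,K,d)[0].reshape(-1,2)
E
python3 - <<'E'
from h import *
for c in ['top','side']:
    snap(c,c+'0.png'); p=arm.camera_params(c); print(c,p['xyz'],np.round(p['orientation'],3).tolist())
    for l in ['round_bottle','square_bottle','round_nest','square_nest','dishes_low']:
        for r in arm.trace(c,l)[:4]: 
            m=r['mask']; x,y,w,h=cv2.boundingRect(m.astype(np.uint8)); print(c,l,round(r['score'],2),np.round(r['centre'],1),(x,y,w,h),m.sum())
o=arm.get_obs();print(o['t'],np.round(o['orientation'],3).tolist(),o['gripper_width'])
E
```

```text
top [0.43707234 0.01018549 1.07410492] [[-0.001, -0.99, 0.138], [-1.0, -0.001, -0.016], [0.016, -0.138, -0.99]]
top round_bottle 0.6 [243.4 244.8] (216, 233, 47, 30) 845
top square_bottle 0.86 [389.2 246. ] (370, 235, 47, 21) 786
top round_nest 0.76 [283.3 172. ] (268, 157, 30, 30) 809
top round_nest 0.25 [254.8 128.4] (233, 109, 35, 36) 948
top square_nest 0.9 [250.3 172.2] (235, 159, 32, 30) 849
top square_nest 0.6 [312.1 252.2] (299, 239, 32, 34) 829
top dishes_low 0.57 [311.9 252.8] (298, 239, 34, 33) 863
top dishes_low 0.38 [340.3 175.6] (330, 154, 31, 30) 409
top dishes_low 0.36 [380.8 128.3] (367, 114, 33, 33) 817
side [ 0.55653169 -0.84954686  0.55722817] [[0.999, -0.016, 0.028], [-0.033, -0.491, 0.871], [-0.0, -0.871, -0.491]]
side round_bottle 0.59 [273.7 180.2] (261, 169, 28, 27) 474
side square_bottle 0.69 [259.5 260.9] (249, 242, 30, 49) 1120
side round_nest 0.61 [333.1 201.7] (332, 195, 10, 15) 124
side square_nest 0.77 [337.  184.5] (328, 180, 19, 15) 204
side dishes_low 0.82 [265.5 219.7] (246, 206, 33, 26) 708
0.6 [[-0.908, 0.0, 0.418], [-0.418, -0.0, -0.908], [-0.0, -1.0, 0.0]] 0.9999244054810182
```

```bash
python3 - <<'E'
import cv2
a=cv2.imread('pics/top0.png')[90:290,180:440]; cv2.imwrite('pics/top0c.png',cv2.resize(a,None,fx=3,fy=3,interpolation=cv2.INTER_CUBIC)[:600,:800])
a=cv2.imread('pics/side0.png')[130:330,200:460]; cv2.imwrite('pics/side0c.png',cv2.resize(a,None,fx=3,fy=3,interpolation=cv2.INTER_CUBIC)[:600,:800])
E
```

```text
(no output)
```

View pics/top0.png

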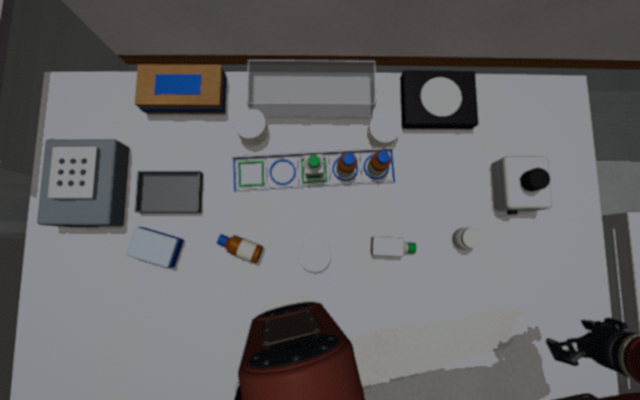

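View pics/side0.png

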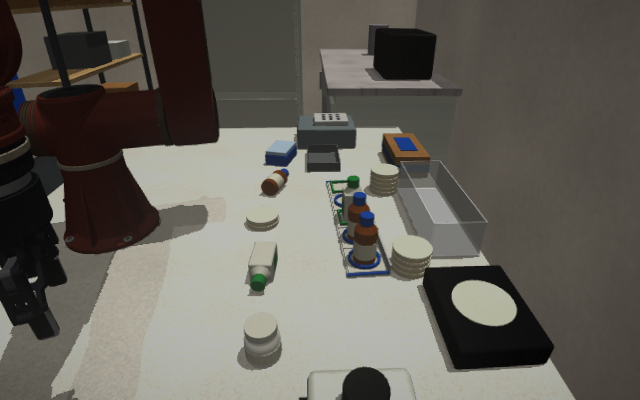

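```bash
sleep 0
```

```text
(no output)
```

View pics/top0c.png

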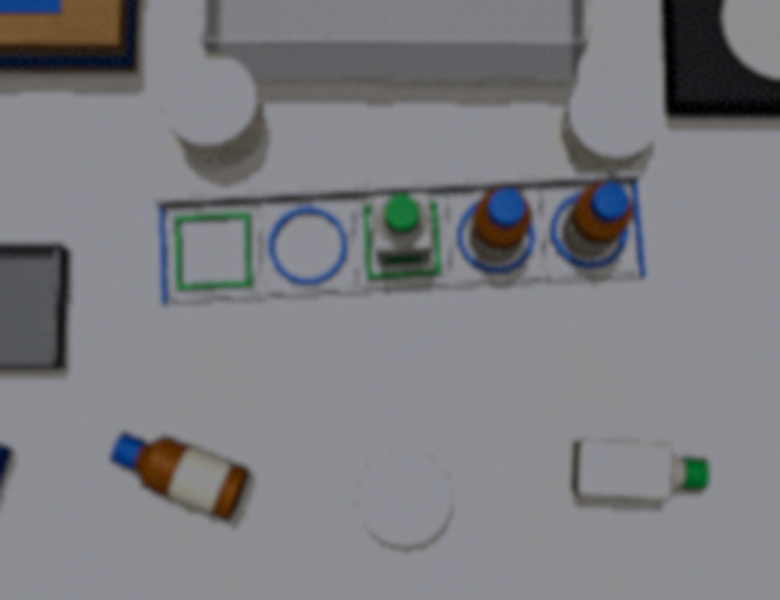

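View pics/side0c.png

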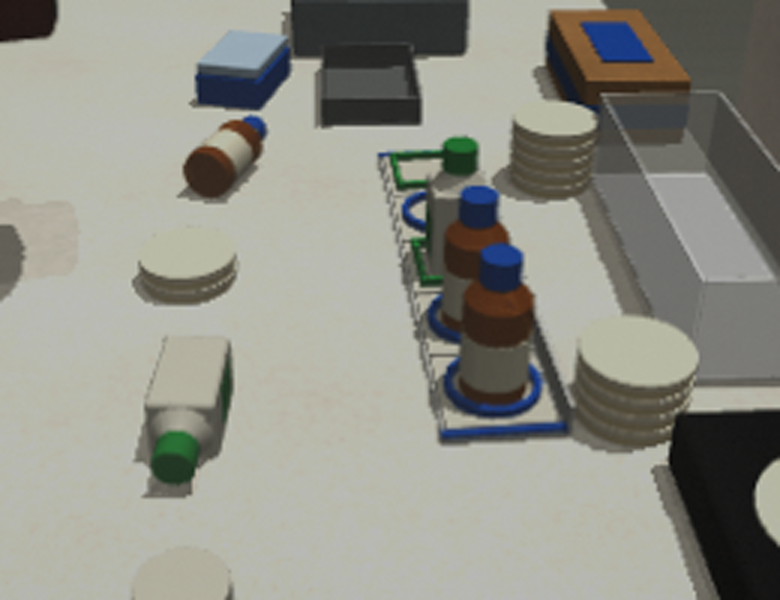

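The top view shows the round bottle at about (240,247) with its cap left and upper-left, and the square bottle at about (394,247) with its cap to the right. The square nest at (250,172) and the round nest at (283,172) are empty. The side view agrees. Next I'll fit poses to the silhouettes.

```bash
cat >> h.py <<'E'
def bottle_pts(kind):
    a=np.linspace(0,2*np.pi,24,endpoint=False); C=np.c_[np.cos(a),np.sin(a)]
    P=[]
    body=C*.027 if kind=='round' else np.array([[1,1],[1,-1],[-1,-1],[-1,1]])*.026
    P=[np.c_[body,np.full(len(body),z)] for z in(-.062,.024)]+[np.c_[C*.016,np.full(24,z)] for z in(.038,.062)]
    return P
def sil(cam,kind,R,t,S=4):
    m=np.zeros((400*S,640*S),np.uint8); P=bottle_pts(kind)
    pr=lambda Q:(proj(cam,np.vstack(Q)@R.T+t)*S+S/2-.5)
    for Q in([P[0],P[1]],[P[1],P[2]],[P[2],P[3]]):
        cv2.fillConvexPoly(m,cv2.convexHull(pr(Q).astype(np.float32)).astype(np.int32),1)
    return cv2.resize(m.astype(np.float32),(640,400),interpolation=cv2.INTER_AREA)
def lieR(yaw):  # z axis (cap) horizontal at yaw
    c,s=np.cos(yaw),np.sin(yaw); z=np.array([c,s,0]); x=np.array([0,0,1.]); return np.c_[x,np.cross(z,x),z]
E
python3 - <<'E'
from h import *
from scipy.optimize import minimize
ims={c:cv2.cvtColor(cv2.imread(f'pics/{c}0.png'),cv2.COLOR_BGR2RGB).astype(int) for c in('top','side')}
# nests by colour in top
im=ims['top']
def col(mask,z,name):
    n,l,s,cen=cv2.connectedComponentsWithStats(mask.astype(np.uint8))
    for i in range(1,n):
        if s[i,4]>15: print(name,s[i],np.round(cen[i],1),np.round(at_z('top',[cen[i]],z)[0],4))
R,G,B=im[...,0],im[...,1],im[...,2]
roi=np.zeros(R.shape,bool); roi[145:200,225:400]=1
col(roi&(B-R>25)&(B-G>15),.017,'blue'); col(roi&(G-R>20)&(G-B>15),.017,'green')
for k,g,z in(('round',[np.nan],.027),('square',[np.nan],.026)):
    T={}
    for c in('top','side'):
        r=arm.read_camera(c); T[c]=arm.trace(c,k+'_bottle')[0]['mask']
    for cams in(('top',),('side',),('top','side')):
        g0={'round':(at_z('top',[[240,247]],z)[0],np.deg2rad(70)),'square':(at_z('top',[[393,247]],z)[0],np.deg2rad(-90))}[k]
        def f(p):
            e=0
            for c in cams:
                m=sil(c,k,lieR(p[2]*10),np.array([p[0],p[1],z])); e+=1-np.minimum(m,T[c]).sum()/np.maximum(m,T[c]).sum()
            return e
        x0=np.array([g0[0][0],g0[0][1],g0[1]/10])
        r=minimize(f,x0,method='Nelder-Mead',options=dict(initial_simplex=np.vstack([x0,x0+[.01,0,0],x0+[0,.01,0],x0+[0,0,.02]]),xatol=1e-4,fatol=1e-4))
        print(k,cams,np.round(r.x[:2],4),round(np.degrees(r.x[2]*10),2),round(r.fun,3))
E
```

```text
blue [377 150  19  32 222] [387.  160.1] [ 0.6938 -0.2025  0.017 ]
blue [343 152  12  14 129] [348.5 158.3] [ 0.6989 -0.0891  0.017 ]
blue [363 154  27  25 141] [372.9 168.8] [ 0.6675 -0.1602  0.017 ]
blue [332 157  27  24 136] [342.9 170.8] [ 0.6612 -0.0722  0.017 ]
blue [232 159   4  32  94] [233.8 174.9] [0.6486 0.2457 0.017 ]
blue [269 158  27  27 238] [282.2 171.2] [0.6597 0.1051 0.017 ]
green [308 154  12  13 124] [313.5 160.2] [0.6927 0.0138 0.017 ]
green [301 157  26  26 147] [313.3 172.6] [0.6557 0.0143 0.017 ]
green [238 160  26  27 200] [249.8 173.1] [0.6538 0.1993 0.017 ]
round ('top',) [0.442 0.222] 68.93 0.058
round ('side',) [0.445  0.2247] 67.88 0.073
round ('top', 'side') [0.4436 0.2237] 68.51 0.155
square ('top',) [ 0.4428 -0.2113] -93.5 0.055
square ('side',) [ 0.4432 -0.2073] -91.99 0.088
square ('top', 'side') [ 0.4429 -0.2109] -92.84 0.158
```

```bash
cat > nest.py <<'E'
from h import *
from scipy.optimize import minimize
im=cv2.cvtColor(cv2.imread('pics/top0.png'),cv2.COLOR_BGR2RGB).astype(int)
R,G,B=im[...,0],im[...,1],im[...,2]
roi=np.zeros(R.shape,bool); roi[152:195,237:300]=1
sat=np.clip(np.maximum(np.where(roi,B-R,0)/60.,np.where(roi,G-np.maximum(R,B),0)/50.),0,1)
a=np.linspace(0,2*np.pi,60,endpoint=False); C=np.c_[np.cos(a),np.sin(a)]; Q=np.array([[1,1],[1,-1],[-1,-1],[-1,1]])
def ring(p,dz=.018,S=6):
    c,s=np.cos(p[2]*10),np.sin(p[2]*10); M=np.array([[c,-s],[s,c]]); m=np.zeros((400*S,640*S),np.uint8)
    for k,ctr in((C,92e-3),(Q,184e-3)):
        for r,v in(((.038 if k is C else .037),1),((.032 if k is C else .031),0)):
            P=(k*r+[0,ctr])@M.T+p[:2]; u=proj('top',np.c_[P,np.full(len(P),dz)])*S+S/2-.5
            cv2.fillPoly(m,[np.round(u).astype(np.int32)],v)
    return cv2.GaussianBlur(cv2.resize(m.astype(np.float32),(640,400),interpolation=cv2.INTER_AREA),(0,0),.7)
def f(p):
    m=ring(p); return -(m*sat).sum()/np.sqrt((m**2).sum()*(sat**2).sum())
x0=np.array([.667,.013,.006])
r=minimize(f,x0,method='Nelder-Mead',options=dict(initial_simplex=np.vstack([x0,x0+[.006,0,0],x0+[0,.006,0],x0+[0,0,.005]]),xatol=5e-5,fatol=1e-5))
p=r.x; y=p[2]*10; print(p[:2],np.degrees(y),r.fun)
for n,d in(('round',.092),('square',.184),('sq_c',0),('end',.237),('end',-.237)):
    q=p[:2]+d*np.array([-np.sin(y),np.cos(y)]); print(n,q,proj('top',[[*q,.01]]),proj('side',[[*q,.018]]))
E
python3 nest.py
```

```text
[0.666058   0.01373832] 3.8574196948461865 -0.9129672257347526
round [0.65986881 0.1055299 ] [[282.2674805  171.63949293]] [[346.2210006  199.20833425]]
square [0.65367961 0.19732148] [[250.90655882 173.6553382 ]] [[341.75364252 185.30005567]]
sq_c [0.666058   0.01373832] [[313.52961968 169.63879753]] [[351.37932823 215.28828379]]
end [0.6501141  0.25020141] [[232.80666105 174.82282457]] [[339.44266231 178.11169013]]
end [ 0.6820019  -0.22272477] [[393.40700448 164.56669085]] [[369.19360068 270.99186211]]
```

```bash
for i in 1 2; do python3 -m creep '[1,0.65,0.88,0.4,0,0,1, 1,0.65,0.88,0.4,0,0,1, 1,0.65,0.88,0.4,0,0,1, 1,0.65,0.88,0.4,0,0,1, 1,0.65,0.88,0.4,0,0,1]'; done; python3 - <<'E'
from h import *
print(arm.get_obs()['joint_pos'])
E
```

```text
t: 1.42
eef_pos: [0.3492, -0.4117, 0.253]
orientation: [[-0.593, 0.0, 0.805], [-0.805, -0.0, -0.593], [0.0, -1.0, 0.0]]
ft_force: [0.1, -0.5, 0.1]
gripper_width: 0.998
t: 1.83
eef_pos: [0.4468, -0.2795, 0.3131]
orientation: [[-0.134, 0.0, 0.991], [-0.991, -0.0, -0.134], [0.0, -1.0, 0.001]]
ft_force: [0.3, -1.0, 0.3]
gripper_width: 1.0
[-4.62654362e+01 -3.02620715e+00  9.21780764e+00  1.02209261e+02
  2.49508551e-03  5.14210827e+01]
```

```bash
cat >> h.py <<'E'
from scipy.spatial.transform import Rotation as Ro
SET=.024
def grasp_R(cyaw,a):
    c=np.array([np.cos(cyaw),np.sin(cyaw),0]); k=np.array([0,0,1.])
    y=-np.cos(a)*k-np.sin(a)*c; x=np.cos(a)*c-np.sin(a)*k
    return np.c_[x,y,np.cross(x,y)]
def final_R(yaw,a):
    h=np.array([np.cos(yaw),np.sin(yaw),0]); k=np.array([0,0,1.])
    y=np.cos(a)*h-np.sin(a)*k; x=np.sin(a)*h+np.cos(a)*k
    return np.c_[x,y,np.cross(x,y)]
def go(Rt,g,setb=SET):
    "units to go: Rt target orientation, g target of grasp point"
    o=arm.get_obs(); p=np.array(o['eef_pos']); R=np.array(o['orientation'])
    tcp=np.array(g)+setb*Rt[:,1]
    rv=(Ro.from_matrix(Rt)*Ro.from_matrix(R).inv()).as_rotvec()
    print('t %.2f'%o['t'],'shift units',np.round((tcp-p)/.03,2),'turn units',np.round(rv/.1,2),'F',np.round(o['ft_force'],1),'w',round(o['gripper_width'],3),'J',np.round(o['joint_pos'],0))
E
python3 - <<'E'
from h import *
go(grasp_R(np.radians(68.5),0),[.4435,.2235,.22])
R=grasp_R(np.radians(68.5),np.pi/6); print(np.round(R,3))
go(R,np.array([.4435,.2235,.027])-.12*R[:,1])
E
```

```text
t 1.83 shift units [-0.11 16.77 -3.9 ] turn units [-1.000e-02  1.000e-02  2.901e+01] F [ 0.3 -1.   0.3] w 1.0 J [-46.  -3.   9. 102.   0.  51.]
[[ 0.317 -0.183 -0.93 ]
 [ 0.806 -0.465  0.367]
 [-0.5   -0.866 -0.   ]]
t 1.83 shift units [ 0.48 18.26 -6.77] turn units [ 1.9   7.34 28.08] F [ 0.3 -1.   0.3] w 1.0 J [-46.  -3.   9. 102.   0.  51.]
```

```bash
for i in 1 2 3 4 5 6; do python3 -m creep '[1,0,0.58,-0.1,0,0,0.96, 1,0,0.58,-0.1,0,0,0.96, 1,0,0.58,-0.1,0,0,0.96, 1,0,0.58,-0.1,0,0,0.96, 1,0,0.58,-0.1,0,0,0.96]'|tail -2; done; python3 - <<'E'
from h import *
R=grasp_R(np.radians(68.5),np.pi/6)
go(R,np.array([.4435,.2235,.027])-.08*R[:,1])
E
```

```text
ft_force: [0.0, 0.4, 0.1]
gripper_width: 1.0
ft_force: [0.0, -0.7, -0.8]
gripper_width: 1.0
ft_force: [0.4, -0.3, -0.5]
gripper_width: 1.004
ft_force: [0.4, -0.1, -0.2]
gripper_width: 1.001
ft_force: [-0.2, 0.7, 0.9]
gripper_width: 0.998
ft_force: [-0.3, -0.0, -0.3]
gripper_width: 1.0
t 4.33 shift units [ 0.26  0.25 -4.89] turn units [-4.85  1.97  0.2 ] F [-0.3 -0.  -0.3] w 1.0 J [ 14. -10.  -7.  93.   0. -54.]
```

```bash
for i in 1 2; do python3 -m creep '[1,0.03,0.03,-0.5,-0.48,0.2,0.02, 1,0.03,0.03,-0.5,-0.48,0.2,0.02, 1,0.03,0.03,-0.5,-0.48,0.2,0.02, 1,0.03,0.03,-0.5,-0.48,0.2,0.02, 1,0.03,0.03,-0.5,-0.48,0.2,0.02]'|tail -2; done; python3 - <<'E'
from h import *
R=grasp_R(np.radians(68.5),np.pi/6)
go(R,np.array([.4435,.2235,.027])-.08*R[:,1])
go(R,np.array([.4435,.2235,.027]))
snap('top','t1.png');snap('side','s1.png')
a=np.hstack([cv2.resize(cv2.imread(f)[y:y+150,x:x+130],None,fx=3,fy=3,interpolation=2) for f,x,y in(('pics/t1.png',180,170),('pics/s1.png',220,80))]); cv2.imwrite('pics/c1.png',a)
E
```

```text
ft_force: [0.4, 0.6, 0.4]
gripper_width: 1.004
ft_force: [0.5, -0.1, 0.5]
gripper_width: 1.001
t 5.17 shift units [-0.05 -0.02  0.13] turn units [-0.02 -0.01  0.05] F [ 0.5 -0.1  0.5] w 1.001 J [ 27.  28.  13.  99. -19. -37.]
t 5.17 shift units [-0.54 -1.26 -2.18] turn units [-0.02 -0.01  0.05] F [ 0.5 -0.1  0.5] w 1.001 J [ 27.  28.  13.  99. -19. -37.]
```

View pics/c1.png

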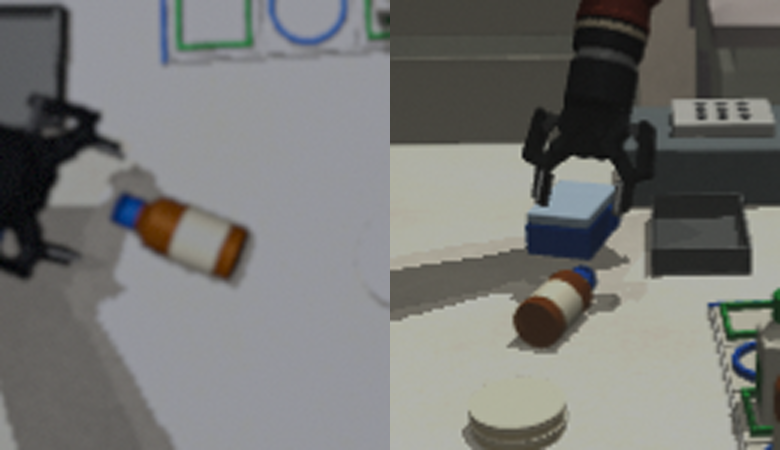

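```bash
python3 -m creep '[1,-0.13,-0.31,-0.54,0,0,0.01, 1,-0.13,-0.31,-0.54,0,0,0.01, 1,-0.13,-0.31,-0.54,0,0,0.01, 1,-0.13,-0.31,-0.54,0,0,0.01, 1,0,0,0,0,0,0]'; for i in 1 2 3; do python3 -m creep '[-1,0,0,0,0,0,0, -1,0,0,0,0,0,0, -1,0,0,0,0,0,0, -1,0,0,0,0,0,0]'|tail -2;done; python3 - <<'E'
from h import *
R=grasp_R(np.radians(68.5),np.pi/6)
go(R,np.array([.4435,.2235,.027]))
E
```

```text
t: 5.68
eef_pos: [0.4379, 0.2112, 0.0063]
orientation: [[0.318, -0.187, -0.929], [0.807, -0.461, 0.369], [-0.497, -0.868, 0.004]]
ft_force: [-0.4, -0.3, -0.1]
gripper_width: 1.0
ft_force: [-1.2, 1.8, 9.3]
gripper_width: 0.47
ft_force: [-1.3, 4.5, 9.8]
gripper_width: 0.467
ft_force: [-2.2, 3.6, 9.5]
gripper_width: 0.468
t 6.68 shift units [-0.05 -0.06 -0.11] turn units [-0.06  0.01  0.01] F [-2.2  3.6  9.5] w 0.468 J [ 24.  24.   2.  90. -20. -40.]
```

```bash
python3 - <<'E'
from h import *
snap('top','t2.png');snap('side','s2.png')
a=np.hstack([cv2.resize(cv2.imread(f)[y:y+110,x:x+75],None,fx=5,fy=5,interpolation=2) for f,x,y in(('pics/t2.png',205,195),('pics/s2.png',240,110))]); cv2.imwrite('pics/c2.png',a)
E
```

```text
(no output)
```

View pics/c2.png

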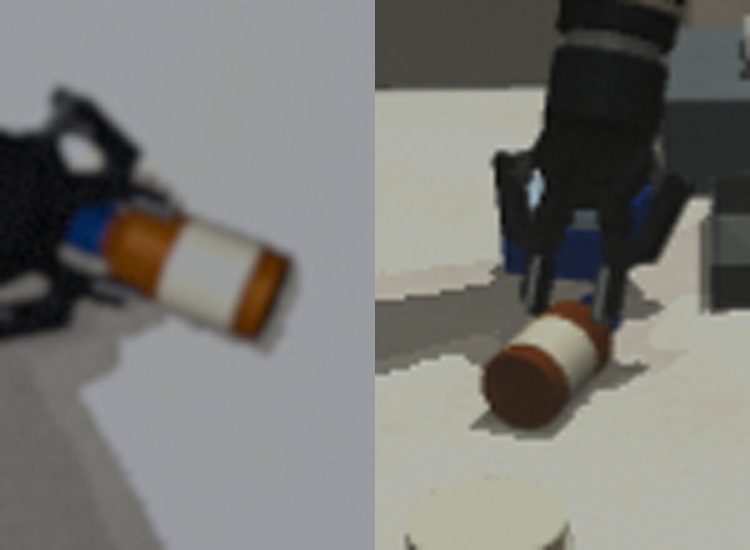

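```bash
python3 - <<'E'
from h import *
o=arm.get_obs(); p=np.array(o['eef_pos']);R=np.array(o['orientation']); print(p,np.round(R,3).tolist())
for n,q in(('tcp',p),('grasp',p-.024*R[:,1]),('padL',p-.024*R[:,1]+.027*R[:,2]),('padR',p-.024*R[:,1]-.027*R[:,2]),('back.1',p-.1*R[:,1])):
    print(n,np.round(q,3),proj('top',[q]).round(1),proj('side',[q]).round(1))
E
```

```text
[0.44055355 0.21412227 0.00950586] [[0.319, -0.182, -0.93], [0.808, -0.46, 0.367], [-0.495, -0.869, 0.001]]
tcp [0.441 0.214 0.01 ] [[243.2 247. ]] [[276.1 186.3]]
grasp [0.445 0.225 0.03 ] [[237.9 245.4]] [[277.4 179. ]]
padL [0.42  0.235 0.03 ] [[234.1 254.5]] [[269.9 177.8]]
padR [0.47  0.215 0.03 ] [[241.7 236.4]] [[284.9 180.3]]
back.1 [0.459 0.26  0.096] [[219.5 239.9]] [[281.2 156. ]]
```

```bash
python3 - <<'E'
from h import *
L=[]
for f,c,x,y in(('pics/t2.png','top',215,220),('pics/s2.png','side',255,150)):
    im=cv2.imread(f)[y:y+48,x:x+40]; im=cv2.resize(im,None,fx=10,fy=10,interpolation=cv2.INTER_LANCZOS4)
    im=np.clip((im/255.)**.5*255,0,255).astype(np.uint8); L.append(im)
cv2.imwrite('pics/c3.png',np.hstack(L))
E
```

```text
(no output)
```

View pics/c3.png

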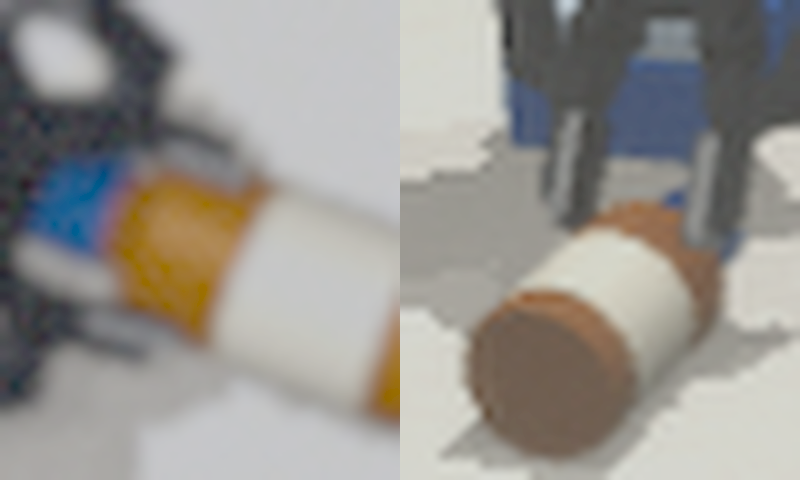

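```bash
python3 - <<'E'
from h import *
def tri(a,b):
    A=np.zeros((3,3));B=np.zeros(3)
    for c,u in(('top',a),('side',b)):
        o,v=ray(c,[u]); v=v[0]/np.linalg.norm(v[0]); M=np.eye(3)-np.outer(v,v); A+=M;B+=M@o
    x=np.linalg.solve(A,B); return x,proj('top',[x])[0]-a,proj('side',[x])[0]-b
o=arm.get_obs(); p=np.array(o['eef_pos']);R=np.array(o['orientation'])
for a,b in(((239.5,238),(285.5,175)),((229.5,255),(272.5,172.5))):
    x,e,f=tri(a,b); print(x.round(4),e.round(1),f.round(1),'tool coords',(R.T@(x-p)).round(4))
E
```

```text
[0.4689 0.2182 0.0474] [-0.1 -1.4] [-1.2  0.1] tool coords [-0.0064 -0.0399 -0.0248]
[0.4234 0.2452 0.0444] [-0.2 -1.8] [-1.5  0.1] tool coords [ 0.0024 -0.0414  0.0274]
```

```bash
python3 - <<'E'
from h import *
y=np.array([-.183,-.465,-.866]); p=np.array([.4553,.2501,.0717])
for b in(0,.013,.02,.03,.04,.05): print(b,proj('side',[p-b*y]).round(1),proj('top',[p-b*y]).round(1))
print('start')
p=np.array([.251,-.545,.192])
for b in(0,.013,.03,.05): print(b,proj('side',[p+[0,0,b]]).round(1),proj('top',[p+[0,0,b]]).round(1))
L=[]
for f,x,y in(('pics/t1.png',170,195),('pics/s1.png',260,110),('pics/top0.png',540,310),('pics/side0.png',0,250)):
    im=cv2.imread(f)[y:y+50,x:x+50] if f!='pics/side0.png' else cv2.resize(cv2.imread(f)[y:y+100,x:x+100],(50,50))
    im=cv2.resize(im,(300,300),interpolation=cv2.INTER_LANCZOS4)
    L.append(np.clip((im/255.)**.5*255,0,255).astype(np.uint8))
cv2.imwrite('pics/c4.png',np.vstack([np.hstack(L[:2]),np.hstack(L[2:])]))
E
```

```text
0 [[280.3 164.2]] [[225.6 241.4]]
0.013 [[281.  160.3]] [[222.3 240.4]]
0.02 [[281.4 158.2]] [[220.5 239.9]]
0.03 [[281.9 155.2]] [[217.9 239.1]]
0.04 [[282.4 152.2]] [[215.3 238.3]]
0.05 [[282.9 149.2]] [[212.6 237.5]]
start
0 [[ 70.3 338.2]] [[550.9 327.3]]
0.013 [[ 66.6 331.1]] [[554.4 328.5]]
0.03 [[ 61.5 321.4]] [[559.2 330. ]]
0.05 [[ 55.4 309.5]] [[565.1 332. ]]
```

View pics/c4.png

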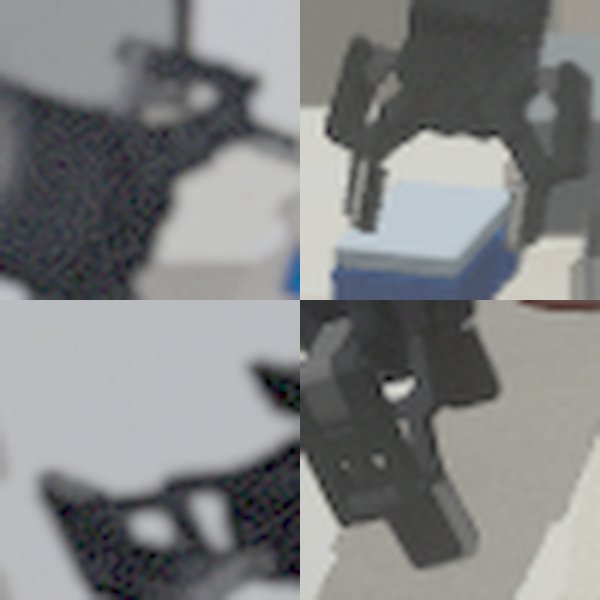

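The two views and the 40 mm chord grip agree: the real fingertips sit about 40 mm behind the reported TCP, so I pinched the bottle too high. The bottle hasn't moved. I'll open, go deeper by about 36 mm while watching the force, and look again.

```bash
for i in 1 2; do python3 -m creep '[1,0,0,0,0,0,0, 1,0,0,0,0,0,0, 1,0,0,0,0,0,0, 1,0,0,0,0,0,0]'|tail -2;done
python3 -m creep '[1,-0.06,-0.14,-0.25,0,0,0, 1,-0.06,-0.14,-0.25,0,0,0, 1,0,0,0,0,0,0]'
python3 - <<'E'
from h import *
R=grasp_R(np.radians(68.5),np.pi/6)
go(R,np.array([.4435,.2235,.027]),.060)
snap('top','t3.png');snap('side','s3.png')
L=[]
for f,c,x,y in(('pics/t3.png','top',215,220),('pics/s3.png','side',255,150)):
    im=cv2.imread(f)[y:y+48,x:x+40]; im=cv2.resize(im,None,fx=10,fy=10,interpolation=cv2.INTER_LANCZOS4)
    im=np.clip((im/255.)**.5*255,0,255).astype(np.uint8); L.append(im)
cv2.imwrite('pics/c5.png',np.hstack(L))
E
```

```text
ft_force: [0.0, 0.1, -0.6]
gripper_width: 0.992
ft_force: [0.2, -0.2, -1.0]
gripper_width: 1.002
t: 7.7
eef_pos: [0.4344, 0.2033, -0.0094]
orientation: [[0.317, -0.187, -0.93], [0.807, -0.462, 0.368], [-0.499, -0.867, 0.004]]
ft_force: [-1.4, -1.3, -0.8]
gripper_width: 1.006
t 7.70 shift units [-0.06 -0.26 -0.52] turn units [-0.03 -0.03  0.02] F [-1.4 -1.3 -0.8] w 1.006 J [ 24.  24.  -1.  88. -20. -41.]
```

View pics/c5.png

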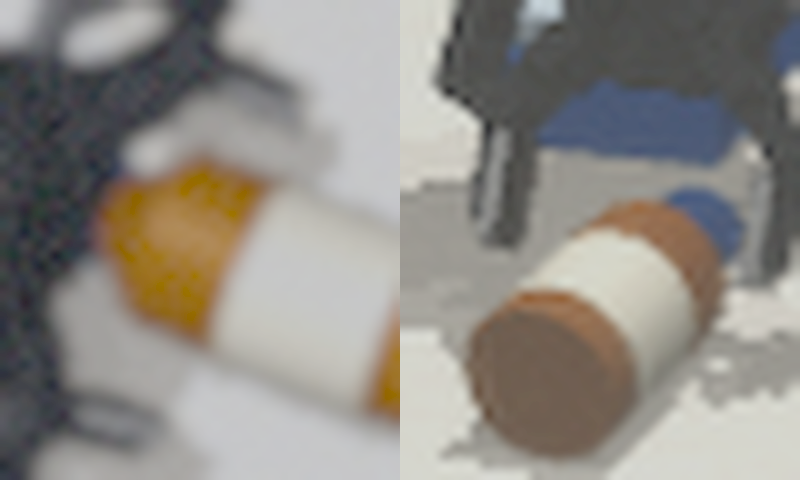

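```bash

python3 -m creep '[1,-0.03,-0.13,-0.26,0,0,0, 1,-0.03,-0.13,-0.26,0,0,0, 1,0,0,0,0,0,0]'
python3 - <<'E'
from h import *
R=grasp_R(np.radians(68.5),np.pi/6)
go(R,np.array([.4435,.2235,.027]),.060)
snap('top','t4.png');snap('side','s4.png')
L=[]
for f,c,x,y in(('pics/t4.png','top',215,220),('pics/s4.png','side',255,150)):
    im=cv2.imread(f)[y:y+48,x:x+40]; im=cv2.resize(im,None,fx=10,fy=10,interpolation=cv2.INTER_LANCZOS4)
    im=np.clip((im/255.)**.5*255,0,255).astype(np.uint8); L.append(im)
cv2.imwrite('pics/c6.png',np.hstack(L))
E
```

```text
t: 8.05
eef_pos: [0.433, 0.1956, -0.0249]
orientation: [[0.317, -0.187, -0.93], [0.807, -0.462, 0.368], [-0.498, -0.867, 0.004]]
ft_force: [-0.5, 0.6, -0.3]
gripper_width: 1.003
t 8.05 shift units [-0.02 -0.   -0.  ] turn units [-0.03 -0.03  0.02] F [-0.5  0.6 -0.3] w 1.003 J [ 23.  24.  -3.  86. -21. -41.]
```

View pics/c6.png

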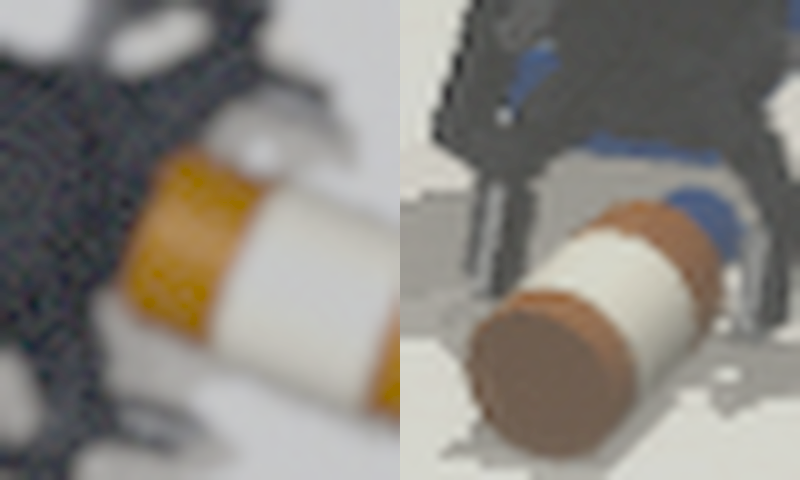

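```bash
for i in 1 2 3; do python3 -m creep '[-1,0,0,0,0,0,0, -1,0,0,0,0,0,0, -1,0,0,0,0,0,0, -1,0,0,0,0,0,0]'|tail -2;done
python3 - <<'E'
from h import *
print(arm.get_obs()['eef_pos'])
E
```

```text
ft_force: [0.1, 1.8, 3.4]
gripper_width: 0.623
ft_force: [1.7, 3.2, 5.7]
gripper_width: 0.618
ft_force: [0.5, 3.8, 5.2]
gripper_width: 0.621
[ 0.43466584  0.19707382 -0.02254103]
```

```bash
python3 -m creep '[-1,0,0,0.4,0,0,0, -1,0,0,0.7,0,0,0, -1,0,0,0.7,0,0,0, -1,0,0,0.7,0,0,0, -1,0,0,0.7,0,0,0]'
python3 -m creep '[-1,0,0,0.7,0.8,-0.32,0, -1,0,0,0.7,0.8,-0.32,0, -1,0,0,0.5,0.8,-0.32,0, -1,0,0,0.5,0.8,-0.32,0, -1,0,0,0.5,0.8,-0.32,0]'
python3 -m creep '[-1,0,0,0.4,0.8,-0.32,0, -1,0,0,0.4,0,0,-0.8, -1,0,0,0.4,0,0,-0.8, -1,0,0,0,0,0,-0.8, -1,0,0,0,0,0,-0.8]'
python3 - <<'E'
from h import *
R=grasp_R(np.radians(3.86),0);go(R,[.50,.12,.17],.060)
go(final_R(np.radians(3.86),np.pi/6),[.52,.11,.17],.060)
snap('side','s5.png');snap('top','t5.png')
E
```

```text
t: 9.57
eef_pos: [0.4336, 0.1964, 0.0741]
orientation: [[0.318, -0.185, -0.93], [0.807, -0.461, 0.368], [-0.497, -0.868, 0.003]]
ft_force: [0.5, 0.5, -1.8]
gripper_width: 0.621
t: 9.98
eef_pos: [0.4339, 0.1967, 0.1614]
orientation: [[0.365, -0.03, -0.93], [0.927, -0.079, 0.367], [-0.085, -0.996, -0.001]]
ft_force: [-0.6, -0.3, -2.0]
gripper_width: 0.622
t: 10.4
eef_pos: [0.4339, 0.1963, 0.1971]
orientation: [[0.645, -0.001, -0.764], [0.764, -0.002, 0.645], [-0.002, -1.0, -0.001]]
ft_force: [-0.1, -0.2, -3.1]
gripper_width: 0.623
t 10.40 shift units [ 2.2  -2.54 -2.9 ] turn units [ 0.02 -0.02 -8.03] F [-0.1 -0.2 -3.1] w 0.623 J [  9. -16. -14.  91.  -0. -41.]
t 10.40 shift units [ 4.6  -2.76 -1.9 ] turn units [ 4.87 -9.6  -7.26] F [-0.1 -0.2 -3.1] w 0.623 J [  9. -16. -14.  91.  -0. -41.]
```

View pics/s5.png

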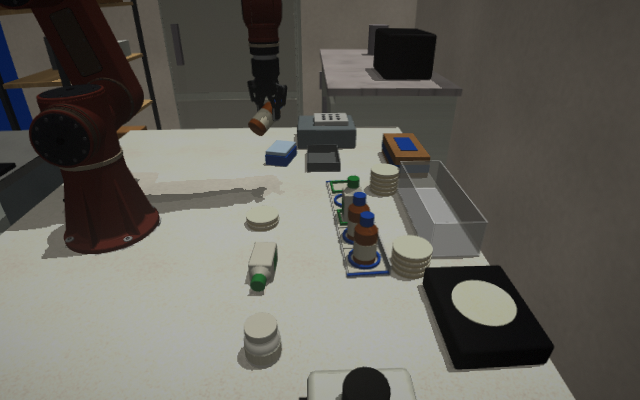

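```bash
for i in 1 2; do python3 -m creep '[-1,0,-0.26,0,0,0,-0.8, -1,0,-0.26,0,0,0,-0.8, -1,0,-0.26,0,0,0,-0.8, -1,0,-0.26,0,0,0,-0.8, -1,0,-0.26,0,0,0,-0.8]'|tail -2; done
for i in 1 2; do python3 -m creep '[-1,0.2,0,0.1,0.06,-0.87,0, -1,0.2,0,0.1,0.06,-0.87,0, -1,0.2,0,0.1,0.06,-0.87,0, -1,0.2,0,0.1,0.06,-0.87,0, -1,0.2,0,0.1,0.06,-0.87,0]'|tail -2; done
python3 -m creep '[-1,0.2,0,0,0.06,-0.87,0, -1,0.2,0,0,0.06,-0.87,0]'
python3 - <<'E'
from h import *
go(final_R(np.radians(3.86),np.pi/6),[.66,.1055,.15],.060)
snap('side','s6.png');snap('top','t6.png')
E
```

```text
ft_force: [0.4, 0.0, -2.7]
gripper_width: 0.618
ft_force: [-0.6, -0.2, -1.9]
gripper_width: 0.624
ft_force: [0.9, 0.8, -0.6]
gripper_width: 0.617
ft_force: [-0.1, -0.3, -1.7]
gripper_width: 0.616
t: 12.33
eef_pos: [0.6549, 0.1758, 0.2495]
orientation: [[0.636, 0.77, -0.044], [0.05, 0.015, 0.999], [0.77, -0.637, -0.029]]
ft_force: [0.0, -0.2, -3.0]
gripper_width: 0.62
t 12.33 shift units [ 1.9  -2.23 -4.32] turn units [ 0.38 -1.66  0.26] F [ 0.  -0.2 -3. ] w 0.62 J [  6. -48. -49.  39.  -4.   1.]
```

View pics/s6.png

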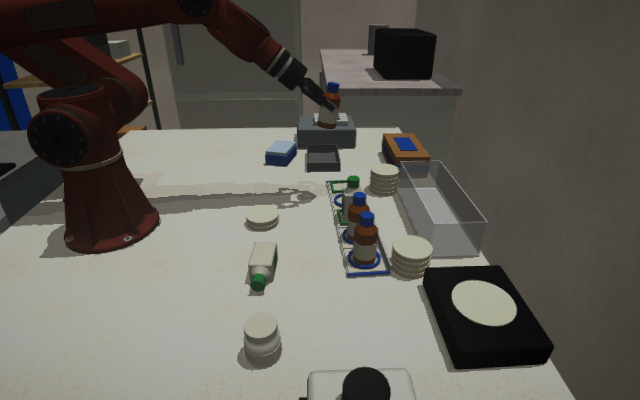

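```bash
python3 -m creep '[-1,0.2,-0.3,-0.4,0,0,0, -1,0.2,-0.3,-0.4,0,0,0, -1,0.2,-0.3,-0.4,0,0,0, -1,0.2,-0.3,-0.4,0,0,0, -1,0,0,0,0,0,0]'
python3 - <<'E'
from h import *
go(final_R(np.radians(3.86),np.pi/6),[.66,.1055,.15],.060)
E
```

```text
t: 12.85
eef_pos: [0.6769, 0.1376, 0.1963]
orientation: [[0.644, 0.764, -0.042], [0.049, 0.014, 0.999], [0.764, -0.645, -0.028]]
ft_force: [-1.0, 0.9, -2.9]
gripper_width: 0.621
t 12.85 shift units [ 1.17 -0.95 -2.54] turn units [ 0.38 -1.76  0.28] F [-1.   0.9 -2.9] w 0.621 J [  0. -46. -53.  33.   0.  -2.]
```

```bash
python3 -m creep '[-1,0.24,-0.19,-0.5,0.08,-0.35,0.05, -1,0.24,-0.19,-0.5,0.08,-0.35,0.05, -1,0.24,-0.19,-0.5,0.08,-0.35,0.05, -1,0.24,-0.19,-0.5,0.08,-0.35,0.05, -1,0.24,-0.19,-0.5,0.08,-0.35,0.05]'
python3 -m creep '[-1,0,0,0,0,0,0]' >/dev/null
python3 - <<'E'
from h import *
go(final_R(np.radians(3.86),np.pi/6),[.66,.1055,.15],.060)
snap('side','s7.png');snap('top','t7.png')
for c,x,y in(('top',200,110),('side',260,60)):
  r=arm.trace(c,'round_bottle')
  for q in r: print(c,round(q['score'],2),q['centre'],cv2.boundingRect(q['mask'].astype(np.uint8)))
L=[cv2.resize(cv2.imread(f)[y:y+130,x:x+130],None,fx=3,fy=3,interpolation=2) for f,x,y in(('pics/t7.png',215,90),('pics/s7.png',280,90))]
cv2.imwrite('pics/c7.png',np.hstack(L))
E
```

```text
t: 13.27
eef_pos: [0.7342, 0.1146, 0.1347]
orientation: [[0.504, 0.861, -0.065], [0.032, 0.057, 0.998], [0.863, -0.505, 0.001]]
ft_force: [0.5, -0.5, -2.2]
gripper_width: 0.622
t 13.35 shift units [-0.65 -0.16 -0.18] turn units [-0.02 -0.17  0.04] F [-1.   0.1 -3.7] w 0.616 J [ -5. -38. -63.   7.   7.  -4.]
top 0.68 [276.7, 152.4] (264, 140, 21, 24)
side 0.91 [355.1, 161.9] (346, 135, 20, 43)
```

View pics/c7.png

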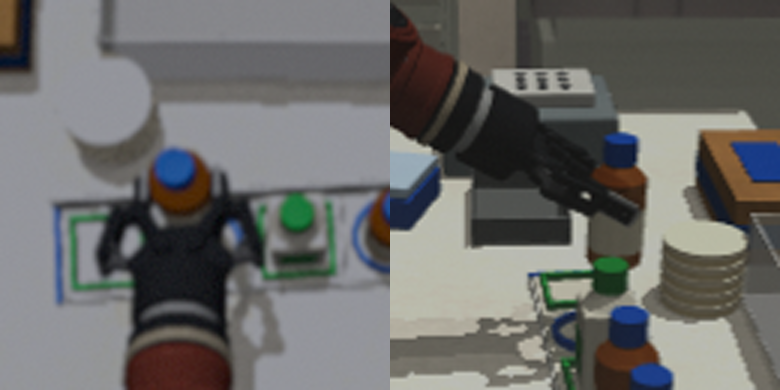

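```bash
python3 - <<'E'
from h import *
from scipy.optimize import least_squares
o=arm.get_obs()
D=[([-77.733,5.964,5.575,89.605],[.251,-.545,.192]),([-46.265,-3.026,9.218,102.209],[.4468,-.2795,.3131]),([9,-16,-14,91],[.4339,.1963,.1971]),([0,-46,-53,33],[.6769,.1376,.1963])]
W=[5,5,1,1]
A=[];b=[]
for (j,p),w in zip(D,W):
    j=np.radians(j); R=np.sqrt(p[0]**2+p[1]**2-.1295**2); th=j[1]-j[2]; ph=th+j[3]
    A.append(w*np.array([np.sin(j[1]),np.cos(th),np.cos(ph),0,0])); b.append(w*R)
    A.append(w*np.array([np.cos(j[1]),-np.sin(th),-np.sin(ph),1,0])); b.append(w*p[2])
A=np.array(A)[:,:4];b=np.array(b); x,res,rk,sv=np.linalg.lstsq(A,b,rcond=None); print('L1 L2 L3 z0',x.round(4),(A@x-b).round(4))
L1,L2,L3,z0=x
print(o['eef_pos'],o['joint_pos'])
def ik(R,z,a):
    wr=R-L3*np.cos(a); wz=z+L3*np.sin(a)-z0
    d=np.hypot(wr,wz); ca=(L1**2+L2**2-d**2)/(2*L1*L2); 
    if abs(ca)>1: return None
    inter=np.arccos(ca) # angle between links; j3=inter-90
    j3=np.degrees(inter)-90
    # upper arm direction: elevation
    el=np.arctan2(wz,wr)+np.arccos((L1**2+d**2-L2**2)/(2*L1*d)); j2=90-np.degrees(el)
    return [round(v,1) for v in(j2,j3,np.degrees(a)-(j2-j3))]
for nm,(bx,by) in(('round',(.660,.1055)),('square',(.6537,.1973))):
  for zo in(.072,.15):
    for a in(20,30,35,40,45,50,60):
        r=np.radians(a); q=np.array([bx,by,zo])+.06*np.array([np.cos(r),.067*np.cos(r),-np.sin(r)])
        print(nm,zo,a,ik(np.sqrt(q[0]**2+q[1]**2-.1295**2),q[2],r))
E
```

```text
L1 L2 L3 z0 [0.3895 0.5448 0.5403 0.3485] [-0.0027 -0.0006  0.0067 -0.0021 -0.0117  0.0046 -0.004   0.0091]
[0.73246009 0.11509739 0.13213211] [ -4.46889499 -38.72064417 -62.64582369   6.94727708   7.08488892
  -4.05285927]
round 0.072 20 [np.float64(-1.1), np.float64(-68.1), np.float64(-47.0)]
round 0.072 30 [np.float64(-18.4), np.float64(-66.5), np.float64(-18.2)]
round 0.072 35 [np.float64(-21.5), np.float64(-63.4), np.float64(-6.8)]
round 0.072 40 [np.float64(-22.0), np.float64(-59.1), np.float64(2.9)]
round 0.072 45 [np.float64(-20.6), np.float64(-54.2), np.float64(11.4)]
round 0.072 50 [np.float64(-18.0), np.float64(-48.8), np.float64(19.2)]
round 0.072 60 [np.float64(-10.6), np.float64(-37.1), np.float64(33.5)]
round 0.15 20 [np.float64(-29.4), np.float64(-72.7), np.float64(-23.3)]
round 0.15 30 [np.float64(-36.5), np.float64(-66.4), np.float64(0.1)]
round 0.15 35 [np.float64(-35.5), np.float64(-61.6), np.float64(8.8)]
round 0.15 40 [np.float64(-32.8), np.float64(-56.3), np.float64(16.5)]
round 0.15 45 [np.float64(-29.3), np.float64(-50.7), np.float64(23.6)]
round 0.15 50 [np.
[... 436 characters left out ...]
loat64(-17.8), np.float64(-52.2), np.float64(10.6)]
square 0.072 50 [np.float64(-15.4), np.float64(-46.8), np.float64(18.6)]
square 0.072 60 [np.float64(-8.3), np.float64(-35.1), np.float64(33.2)]
square 0.15 20 [np.float64(-24.9), np.float64(-70.3), np.float64(-25.3)]
square 0.15 30 [np.float64(-32.4), np.float64(-64.2), np.float64(-1.8)]
square 0.15 35 [np.float64(-31.8), np.float64(-59.6), np.float64(7.2)]
square 0.15 40 [np.float64(-29.6), np.float64(-54.4), np.float64(15.2)]
square 0.15 45 [np.float64(-26.4), np.float64(-48.8), np.float64(22.6)]
square 0.15 50 [np.float64(-22.5), np.float64(-42.9), np.float64(29.5)]
square 0.15 60 [np.float64(-13.4), np.float64(-30.6), np.float64(42.8)]
```

```bash
python3 - <<'E'
from h import *
go(final_R(np.radians(-10),np.pi/6),[.66,.1055,.15],.060)
E
```

```text
t 13.55 shift units [-0.71 -0.62 -0.4 ] turn units [-0.03 -0.11 -2.39] F [ 0.8  0.5 -1.4] w 0.618 J [ -4. -39. -63.   7.   7.  -4.]
```

```bash
python3 -m creep '[-1,0,-0.15,0,0,0,-0.6, -1,0,-0.15,0,0,0,-0.6, -1,-0.2,-0.15,0,0,0,-0.6, -1,-0.2,-0.15,0,0,0,-0.6, -1,-0.2,0,0,0,0,0]' | sed -n 2p
python3 - <<'E'
from h import *
go(final_R(np.radians(-10),np.pi/6),[.66,.1055,.15],.060)
E
```

```text
eef_pos: [0.7145, 0.0978, 0.1334]
t 13.97 shift units [-0.11 -0.05 -0.45] turn units [-0.05 -0.08  0.03] F [-0.   1.1 -1.8] w 0.62 J [  3. -38. -62.   7. -11.   7.]
```

```bash
python3 -m creep '[-1,0,-0.1,0,0,0,-0.6, -1,0,-0.1,0,0,0,-0.6, -1,-0.1,-0.1,-0.1,0,0,-0.6, -1,-0.1,-0.1,-0.1,0,0,-0.6, -1,0,0,0,0,0,0]' | sed -n 2p
python3 - <<'E'
from h import *
go(final_R(np.radians(-24),np.pi/6),[.66,.1055,.15],.060)
snap('side','s8.png');snap('top','t8.png')
L=[cv2.resize(cv2.imread(f)[y:y+130,x:x+130],None,fx=3,fy=3,interpolation=2) for f,x,y in(('pics/t8.png',215,90),('pics/s8.png',280,90))]
cv2.imwrite('pics/c8.png',np.hstack(L))
E
```

```text
eef_pos: [0.7086, 0.0863, 0.1265]
t 14.38 shift units [-0.04 -0.06 -0.22] turn units [-0.07 -0.07 -0.02] F [-0.2  0.  -2.1] w 0.624 J [ 10. -27. -55.   8. -28.  19.]
```

View pics/c8.png

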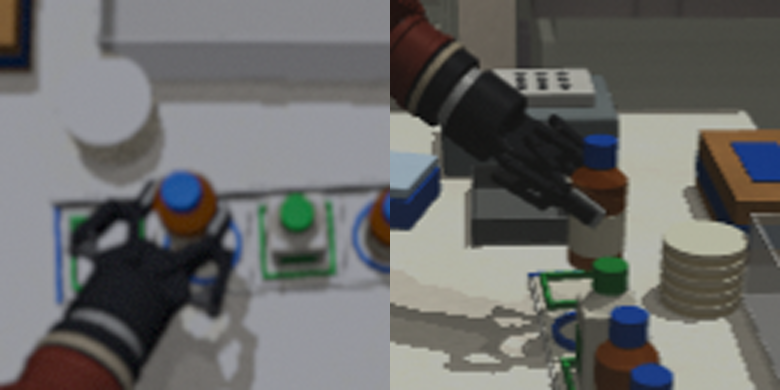

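```bash
cat >> h.py <<'E'
def fit_up(kind,yaw,x0,pics,label):
    from scipy.optimize import minimize
    T={};V={}
    for c in('top','side'):
        im=snap(c,pics+c+'.png')
        r=arm.trace(c,label)
        r=[q for q in r if np.linalg.norm(np.array(q['centre'])-proj(c,[x0])[0])<25]
        if not r: print('no',c); continue
        m=r[0]['mask']; print(c,round(r[0]['score'],2),np.round(r[0]['centre'],1),m.sum())
        dark=(im.max(2)<60)&~m; V[c]=~cv2.dilate(dark.astype(np.uint8),np.ones((3,3))).astype(bool); T[c]=m
    def pose(p): return Ro.from_rotvec([p[3]*10,p[4]*10,0]).as_matrix()@Ro.from_euler('z',yaw).as_matrix(),p[:3]
    def f(p,cams):
        e=0
        for c in cams:
            R,t=pose(p); m=sil(c,kind,R,t,3); v=V[c]; e+=(np.abs(m-T[c])*v).sum()/(m*v).sum()
        return e+ 20*(p[3]**2+p[4]**2)
    p0=np.array([*x0,0,0]); st=np.diag([.008,.008,.008,.01,.01])
    for cams in [tuple(T)]:
        best=None
        for s in(1,-1):
            r=minimize(f,p0,args=(cams,),method='Nelder-Mead',options=dict(initial_simplex=np.vstack([p0,p0+s*st]),xatol=1e-4,fatol=1e-4,maxiter=400))
            if best is None or r.fun<best.fun: best=r
        print(cams,'pos',best.x[:3].round(4),'tilt deg',np.degrees(best.x[3:]*10).round(1),'err',round(best.fun,3))
    return best.x
E
python3 - <<'E'
from h import *
o=arm.get_obs();R=np.array(o['orientation']);g=np.array(o['eef_pos'])-.06*R[:,1];print('pred',g)
fit_up('round',0,g,'f1','round_bottle')
E
```

```text
pred [0.66147604 0.10664211 0.15661803]
top 0.62 [277.6 158.6] 415
side 0.82 [350.  154.6] 571
('top', 'side') pos [0.6633 0.1068 0.1544] tilt deg [ 3.3 -3. ] err 0.169
```

```bash
cat >> h.py <<'E'
def tri(a,b):
    A=np.zeros((3,3));B=np.zeros(3)
    for c,u in(('top',a),('side',b)):
        o,v=ray(c,[u]); v=v[0]/np.linalg.norm(v[0]); M=np.eye(3)-np.outer(v,v); A+=M;B+=M@o
    x=np.linalg.solve(A,B); return x,proj('top',[x])[0]-a,proj('side',[x])[0]-b
def cap(pics,kind,near):
    "centroid of cap-coloured blob nearest to predicted cap; compare with predicted cap silhouette centroid for upright"
    P=np.vstack(bottle_pts('round')[2:]); out=[]
    for c in('top','side'):
        im=cv2.cvtColor(cv2.imread('pics/'+pics+c+'.png'),cv2.COLOR_BGR2RGB).astype(int); R,G,B=im[...,0],im[...,1],im[...,2]
        m=((B-R>35)&(B-G>15)) if kind=='round' else ((G-R>25)&(G-B>15))
        h=np.zeros((1600,2560),np.uint8); cv2.fillConvexPoly(h,cv2.convexHull((proj(c,P+near)*4+1.5).astype(np.float32)).astype(np.int32),1)
        M=cv2.moments(h,True); pc=np.array([M['m10'],M['m01']])/M['m00']/4-.375
        n,l,s,cen=cv2.connectedComponentsWithStats(m.astype(np.uint8)); i=1+np.argmin(np.linalg.norm(cen[1:]-pc,axis=1)+100*(s[1:,4]<25))
        print(c,'seen',cen[i].round(1),'area',s[i,4],'pred',pc.round(1),'area',round(M['m00']/16)); out.append((cen[i],pc))
    a=tri(out[0][0],out[1][0])[0]; b=tri(out[0][1],out[1][1])[0]; print('cap off from pred (m)',(a-b).round(4))
E
python3 - <<'E'
from h import *
cap('f1','round',np.array([.6615,.1066,.1566]))
print('reference standing b/c?'); 
E
```

```text
top seen [275.  153.1] area 141 pred [274.6 154. ] area 176
side seen [350.8 138.1] area 62 pred [348.8 139.5] area 137
cap off from pred (m) [ 0.0034 -0.0014  0.004 ]
reference standing b/c?
```

```bash
python3 - <<'E'
from h import *
go(final_R(np.radians(-24),np.pi/6),[.659,.105,.09],.060)
E
python3 -m creep '[-1,-0.05,-0.03,-0.45,-0.02,-0.02,0, -1,-0.03,-0.02,-0.45,-0.02,-0.02,0, -1,-0.02,-0.02,-0.45,-0.02,-0.02,0, -1,0,0,-0.45,0,0,0, -1,0,0,-0.4,0,0,0]' 
python3 - <<'E'
from h import *
go(final_R(np.radians(-24),np.pi/6),[.659,.105,.09],.060)
o=arm.get_obs();R=np.array(o['orientation']);g=np.array(o['eef_pos'])-.06*R[:,1];print('pred',g)
fit_up('round',0,g,'f2','round_bottle'); cap('f2','round',g)
L=[cv2.resize(cv2.imread(f)[y:y+100,x:x+100],None,fx=4,fy=4,interpolation=2) for f,x,y in(('pics/f2top.png',230,120),('pics/f2side.png',300,120))]
cv2.imwrite('pics/c9.png',np.hstack(L))
E
```

```text
t 14.68 shift units [-0.07 -0.02 -2.18] turn units [-0.07 -0.08 -0.03] F [ 1.  -0.2 -2.3] w 0.622 J [  9. -28. -55.   7. -28.  19.]
t: 15.1
eef_pos: [0.7052, 0.0821, 0.058]
orientation: [[0.46, 0.791, 0.404], [-0.203, -0.349, 0.915], [0.864, -0.503, 0.0]]
ft_force: [0.8, -0.1, -3.0]
gripper_width: 0.62
t 15.10 shift units [0.04 0.06 0.07] turn units [-0.01 -0.03 -0.03] F [ 0.8 -0.1 -3. ] w 0.62 J [  9. -20. -58.  -3. -28.  18.]
pred [0.65772518 0.10307629 0.08819662]
top 0.81 [283.6 162.2] 358
side 0.77 [345.1 170.8] 301
('top', 'side') pos [0.6562 0.1018 0.0853] tilt deg [1.5 1.1] err 0.498
top seen [279.1 161.2] area 129 pred [278.7 162. ] area 148
side seen [347.9 162.5] area 70 pred [346.8 162.7] area 131
cap off from pred (m) [ 0.0024 -0.0009  0.0009]
```

View pics/c9.png

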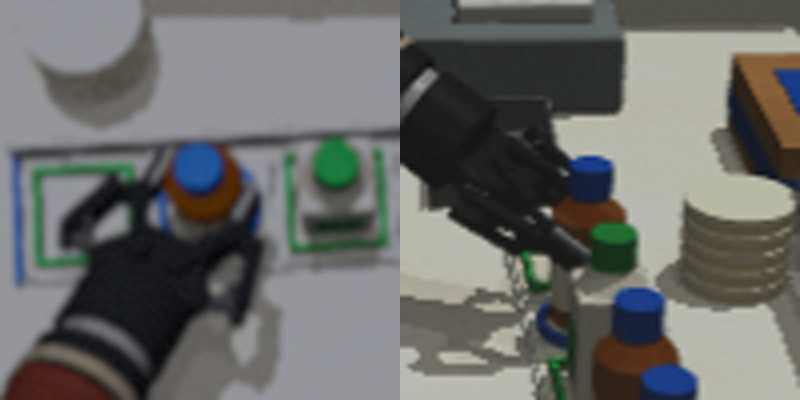

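```bash
python3 -m creep '[-1,0.03,0.06,-0.1,0,0,0, -1,0,0,-0.1,0,0,0, -1,0,0,-0.1,0,0,0, -1,0,0,0,0,0,0]'
for i in 1 2; do python3 -m creep '[-1,0,0,-0.06,0,0,0, -1,0,0,0,0,0,0]' |sed -n '2p;4p'; done
python3 - <<'E'
from h import *
go(final_R(np.radians(-24),np.pi/6),[.659,.105,.072],.060)
E
```

```text
t: 15.63
eef_pos: [0.7061, 0.0845, 0.0491]
orientation: [[0.46, 0.79, 0.404], [-0.203, -0.349, 0.915], [0.864, -0.503, -0.0]]
ft_force: [-0.5, -0.5, -2.4]
gripper_width: 0.619
eef_pos: [0.7061, 0.0844, 0.0475]
ft_force: [-0.6, -0.7, -2.7]
eef_pos: [0.7062, 0.0844, 0.0457]
ft_force: [-0.4, -0.1, -1.7]
t 15.97 shift units [ 0.01 -0.02 -0.12] turn units [-0.01 -0.03 -0.03] F [-0.4 -0.1 -1.7] w 0.619 J [  9. -17. -58.  -5. -28.  18.]
```

```bash
for i in 1 2 3 ; do python3 -m creep '[-1,0,0,-0.05,0,0,0, -1,0,0,0,0,0,0]' |sed -n '2p;4p'; done

```

```text
eef_pos: [0.7067, 0.0844, 0.0452]
ft_force: [0.2, 0.3, 0.7]
eef_pos: [0.7075, 0.0843, 0.0452]
ft_force: [-1.8, -1.1, 4.2]
eef_pos: [0.7083, 0.0842, 0.0452]
ft_force: [-2.8, -1.3, 9.1]
```

```bash
python3 - <<'E'
from h import *
snap('top','f3top.png');snap('side','f3side.png')
for z in(.072,.080): cap('f3','round',np.array([.66,.1055,z]))
y=np.radians(3.86)
print('ref round standing'); q=np.array([.666,.0137])-.092*np.array([-np.sin(y),np.cos(y)]); cap('f3','round',np.array([*q,.072]))
L=[cv2.resize(cv2.imread(f)[y:y+60,x:x+60],None,fx=6,fy=6,interpolation=2) for f,x,y in(('pics/f3top.png',255,145),('pics/f3side.png',320,155))]
cv2.imwrite('pics/c10.png',np.hstack(L))
E
```

```text
top seen [278.6 161.5] area 123 pred [278.4 162.6] area 144
side seen [349.2 165.3] area 63 pred [347.3 167.6] area 129
cap off from pred (m) [ 0.0032 -0.0012  0.0071]
top seen [278.6 161.5] area 123 pred [278.1 161.9] area 147
side seen [349.2 165.3] area 63 pred [347.4 165. ] area 132
cap off from pred (m) [ 0.0033 -0.0011 -0.001 ]
ref round standing
top seen [348.4 158.3] area 123 pred [348.  158.4] area 143
side seen [359.9 195.4] area 78 pred [359.3 198.8] area 185
cap off from pred (m) [-0.0006 -0.0003  0.0093]
```

View pics/c10.png

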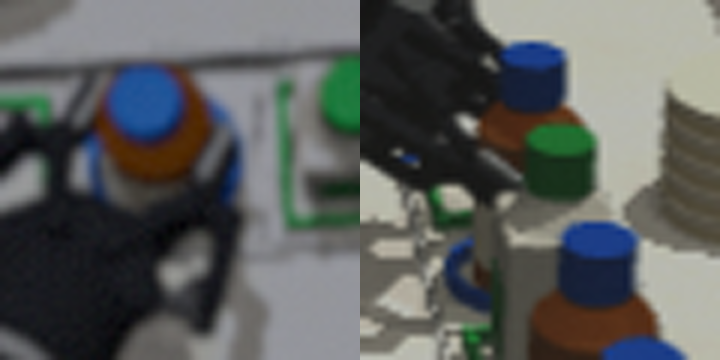

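```bash
python3 -m creep '[-1,-0.06,0,0.1,0,0,0, -1,0,0,0,0,0,0]'
python3 -m creep '[0.4,0,0,0,0,0,0, 0.5,0,0,0,0,0,0, 0.6,0,0,0,0,0,0, 0.7,0,0,0,0,0,0, 0.7,0,0,0,0,0,0]'
python3 -m creep '[0.7,0,0,0,0,0,0, 0.7,0,0,0,0,0,0]'
python3 - <<'E'
from h import *
snap('top','f4top.png');snap('side','f4side.png')
cap('f4','round',np.array([.66,.1055,.072]))
L=[cv2.resize(cv2.imread(f)[y:y+60,x:x+60],None,fx=6,fy=6,interpolation=2) for f,x,y in(('pics/f4top.png',255,145),('pics/f4side.png',320,155))]
cv2.imwrite('pics/c11.png',np.hstack(L))
E
```

```text
t: 16.73
eef_pos: [0.7045, 0.0845, 0.0451]
orientation: [[0.459, 0.791, 0.404], [-0.203, -0.349, 0.915], [0.865, -0.502, 0.0]]
ft_force: [-2.5, -0.2, 2.6]
gripper_width: 0.617
t: 17.15
eef_pos: [0.7044, 0.0844, 0.0444]
orientation: [[0.46, 0.791, 0.404], [-0.203, -0.35, 0.915], [0.864, -0.503, 0.0]]
ft_force: [0.2, -0.2, 0.6]
gripper_width: 0.848
t: 17.32
eef_pos: [0.7045, 0.0844, 0.0445]
orientation: [[0.46, 0.791, 0.404], [-0.203, -0.35, 0.915], [0.864, -0.503, 0.0]]
ft_force: [0.6, 0.0, 0.2]
gripper_width: 0.853
top seen [278.5 163.1] area 125 pred [278.4 162.6] area 144
side seen [347.5 165.2] area 64 pred [347.3 167.6] area 129
cap off from pred (m) [-0.0014 -0.001   0.0076]
```

View pics/c11.png

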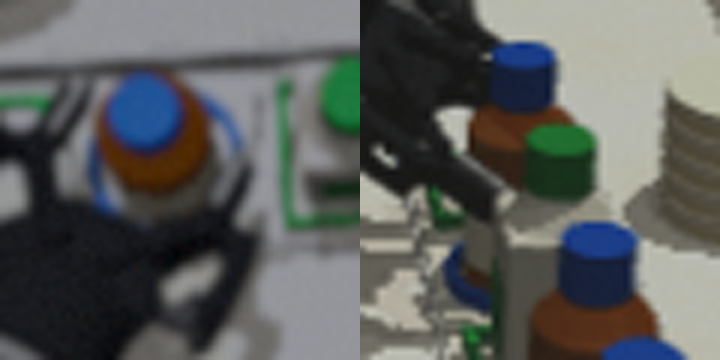

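```bash
python3 -m creep '[0.7,0,0,0.3,0,0,0, 0.7,0,0,0.4,0,0,0, 0.7,0,0,0.5,0,0,0, 0.7,0,0,0.6,0,0,0, 0.7,0,0,0.7,0,0,0]'
python3 -m creep '[0.7,0,0,0.7,0,0,0, 0.7,0,0,0.4,0,0,0, 0.7,0,0,0,0,0,0]'
python3 - <<'E'
from h import *
snap('top','f5top.png');snap('side','f5side.png')
cap('f5','round',np.array([.66,.1055,.072]))
R=grasp_R(np.radians(-93),0); go(R,[.45,-.1,.2],.06)
L=[cv2.resize(cv2.imread(f)[y:y+120,x:x+120],None,fx=3,fy=3,interpolation=2) for f,x,y in(('pics/f5top.png',225,105),('pics/f5side.png',290,95))]
cv2.imwrite('pics/c12.png',np.hstack(L))
E
```

```text
t: 17.83
eef_pos: [0.7038, 0.0843, 0.1189]
orientation: [[0.461, 0.79, 0.404], [-0.203, -0.35, 0.915], [0.864, -0.504, -0.001]]
ft_force: [-0.0, 0.3, 0.2]
gripper_width: 0.849
t: 18.08
eef_pos: [0.7063, 0.0847, 0.158]
orientation: [[0.454, 0.794, 0.404], [-0.204, -0.349, 0.915], [0.867, -0.498, 0.004]]
ft_force: [0.3, 0.9, 1.3]
gripper_width: 0.855
top seen [278.5 163.1] area 125 pred [278.4 162.6] area 144
side seen [347.3 164.6] area 55 pred [347.3 167.6] area 129
cap off from pred (m) [-0.0019 -0.0011  0.0093]
t 18.18 shift units [-8.49 -6.15 -0.42] turn units [  9.41   5.79 -10.9 ] F [-0.3  0.9 -1. ] w 0.848 J [ 10. -31. -55.  11. -28.  18.]
```

View pics/c12.png

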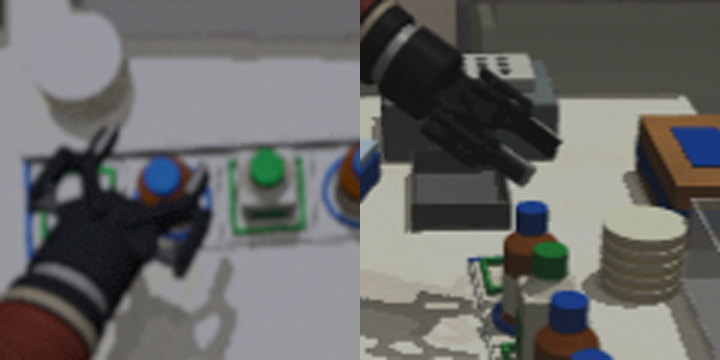

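```bash
for i in 1 2; do python3 -m creep '[1,-0.3,-0.1,0.3,0.36,0.82,0, 1,-0.3,-0.1,0.2,0.36,0.82,0, 1,-0.3,-0.1,0.2,0.36,0.82,0, 1,-0.3,-0.1,0.2,0.36,0.82,0, 1,-0.3,-0.1,0.2,0.36,0.82,0]'|sed -n 2p; done
python3 -m creep '[1,-0.3,-0.2,0,0.36,0.82,0, 1,-0.3,-0.2,0,0.36,0.82,0, 1,-0.3,-0.2,0,0,0,-0.8, 1,-0.3,-0.2,0,0,0,-0.8, 1,-0.3,-0.2,0,0,0,-0.8]'|sed -n 2,3p
python3 - <<'E'
from h import *
R=grasp_R(np.radians(-93),0); go(R,[.46,-.2,.2],.06)
E
```

```text
eef_pos: [0.6582, 0.0696, 0.1843]
eef_pos: [0.6138, 0.0544, 0.2174]
eef_pos: [0.569, 0.0238, 0.2148]
orientation: [[0.79, -0.031, 0.613], [-0.612, 0.018, 0.79], [-0.036, -0.999, -0.005]]
t 19.43 shift units [-3.63 -7.46 -2.49] turn units [-0.32 -0.2  -9.63] F [ 0.1  0.6 -0.5] w 0.999 J [-11.   4.   5.  94.   1.  27.]
```

```bash
for i in 1 2; do python3 -m creep '[1,-0.3,-0.62,0,0,0,-0.8, 1,-0.3,-0.62,0,0,0,-0.8, 1,-0.3,-0.62,0,0,0,-0.8, 1,-0.3,-0.62,0,0,0,-0.8, 1,-0.3,-0.62,0,0,0,-0.8]'|sed -n 2p; done
python3 -m creep '[1,-0.3,-0.62,0,-0.03,-0.02,-0.8, 1,-0.3,-0.62,0,-0.1,-0.1,-0.8]'|sed -n 2p
cat >> h.py <<'E'
SQ=np.array([.443,-.2105,.026]); CY=np.radians(-93); A2=np.radians(42)
SQG=SQ+.008*np.array([np.cos(CY),np.sin(CY),0])
E
python3 - <<'E'
from h import *
R=grasp_R(CY,A2); print(R.round(3).tolist()); go(R,SQG-.09*R[:,1],.06);go(R,SQG,.06)
E
```

```text
eef_pos: [0.5236, -0.0692, 0.2163]
eef_pos: [0.4786, -0.1622, 0.2164]
eef_pos: [0.4606, -0.1996, 0.2161]
[[-0.039, 0.035, 0.999], [-0.742, 0.668, -0.052], [-0.669, -0.743, 0.0]]
t 20.43 shift units [-0.64 -1.3  -5.59] turn units [ 7.13 -0.3  -0.01] F [ 0.9 -0.4 -0.6] w 1.002 J [-39. -11.  -8.  93.   1.  54.]
t 20.43 shift units [-0.53  0.71 -7.82] turn units [ 7.13 -0.3  -0.01] F [ 0.9 -0.4 -0.6] w 1.002 J [-39. -11.  -8.  93.   1.  54.]
```

```bash
for i in 1 2; do python3 -m creep '[1,-0.06,-0.13,-0.5,0.71,-0.03,0, 1,-0.06,-0.13,-0.5,0.71,-0.03,0, 1,-0.06,-0.13,-0.5,0.71,-0.03,0, 1,-0.06,-0.13,-0.5,0.71,-0.03,0, 1,-0.06,-0.13,-0.5,0.71,-0.03,0]'|sed -n 2p; done
python3 - <<'E'
from h import *
R=grasp_R(CY,A2); go(R,SQG-.09*R[:,1],.06);go(R,SQG,.06)
snap('top','t9.png');snap('side','s9.png')
L=[cv2.resize(cv2.imread(f)[y:y+100,x:x+100],None,fx=4,fy=4,interpolation=2) for f,x,y in(('pics/t9.png',350,200),('pics/s9.png',220,190))]
cv2.imwrite('pics/c13.png',np.hstack(L))
E
```

```text
eef_pos: [0.4521, -0.2182, 0.1414]
eef_pos: [0.4429, -0.2375, 0.0662]
t 21.27 shift units [-0.05 -0.04 -0.6 ] turn units [ 0.    0.05 -0.02] F [-0.2 -0.1  0.2] w 0.998 J [-59.  31.  10. 106.  22.  26.]
t 21.27 shift units [ 0.06  1.97 -2.82] turn units [ 0.    0.05 -0.02] F [-0.2 -0.1  0.2] w 0.998 J [-59.  31.  10. 106.  22.  26.]
```

View pics/c13.png

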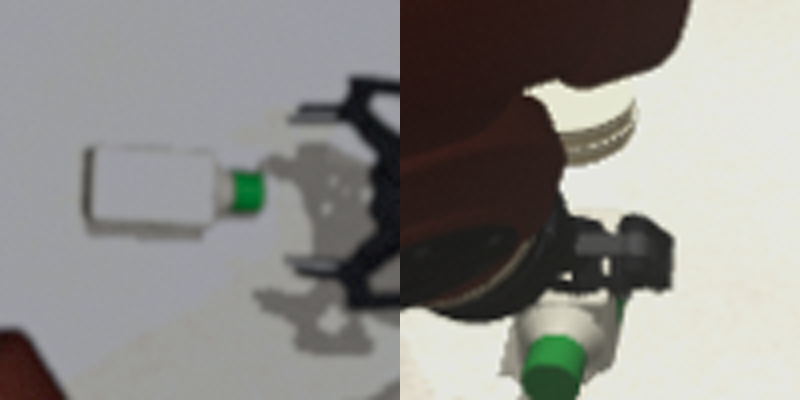

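```bash
python3 -m creep '[1,0.01,0.33,-0.47,0,0,0, 1,0.01,0.33,-0.47,0,0,0, 1,0.01,0.33,-0.47,0,0,0, 1,0.01,0.33,-0.47,0,0,0, 1,0,0,0,0,0,0]'
python3 - <<'E'
from h import *
R=grasp_R(CY,A2); go(R,SQG,.06)
snap('top','t10.png');snap('side','s10.png')
L=[cv2.resize(cv2.imread(f)[y:y+100,x:x+100],None,fx=4,fy=4,interpolation=2) for f,x,y in(('pics/t10.png',350,200),('pics/s10.png',220,190))]
cv2.imwrite('pics/c14.png',np.hstack(L))
E
```

```text
t: 21.78
eef_pos: [0.4439, -0.1952, 0.0105]
orientation: [[-0.033, 0.035, 0.999], [-0.745, 0.666, -0.048], [-0.667, -0.745, 0.004]]
ft_force: [-0.3, -0.1, -1.0]
gripper_width: 0.996
t 21.78 shift units [ 0.02  0.56 -0.97] turn units [ 0.04  0.04 -0.04] F [-0.3 -0.1 -1. ] w 0.996 J [-57.  29.   1.  98.  23.  28.]
```

View pics/c14.png

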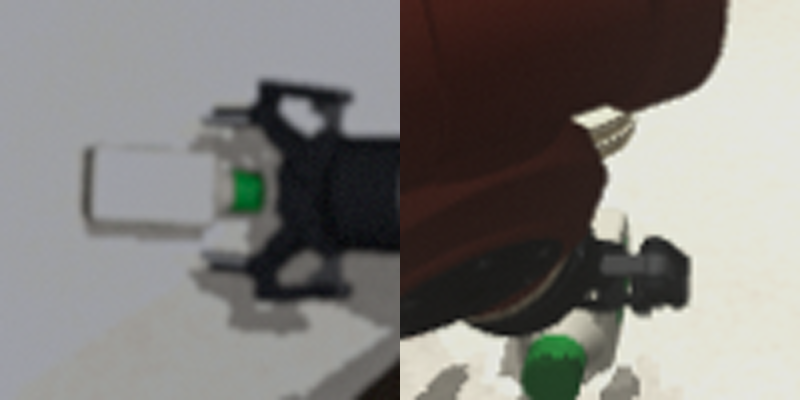

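```bash
python3 -m creep '[1,0.01,0.18,-0.3,0,0,0, 1,0.01,0.18,-0.3,0,0,0, 1,0,0,0,0,0,0]'|sed -n '2p;4p'
python3 -m creep '[1,0,0.1,-0.18,0,0,0, 1,0,0.1,-0.18,0,0,0, 1,0,0,0,0,0,0]'|sed -n '2p;4p'
python3 - <<'E'
from h import *
R=grasp_R(CY,A2); go(R,SQG,.06)
snap('top','t11.png');snap('side','s11.png')
L=[cv2.resize(cv2.imread(f)[y:y+100,x:x+100],None,fx=4,fy=4,interpolation=2) for f,x,y in(('pics/t11.png',350,200),('pics/s11.png',220,190))]
cv2.imwrite('pics/c15.png',np.hstack(L))
E
```

```text
eef_pos: [0.4449, -0.1862, -0.0071]
ft_force: [-1.1, 0.0, -0.6]
eef_pos: [0.4449, -0.1805, -0.0176]
ft_force: [0.6, -0.1, 0.4]
t 22.38 shift units [-0.01  0.07 -0.03] turn units [ 0.04  0.05 -0.03] F [ 0.6 -0.1  0.4] w 1.002 J [-56.  29.  -2.  95.  24.  29.]
```

View pics/c15.png

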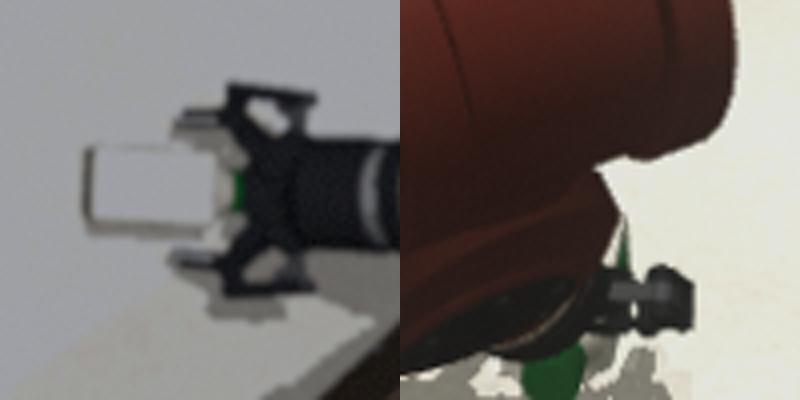

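```bash
for i in 1 2 3; do python3 -m creep '[-1,0,0,0,0,0,0, -1,0,0,0,0,0,0, -1,0,0,0,0,0,0, -1,0,0,0,0,0,0]'|tail -2;done
python3 -m creep '[-1,0,0,0.1,0,0,0, -1,0,0,0.2,0,0,0, -1,0,0,0.4,0,0,0, -1,0,0,0.6,0,0,0, -1,0,0,0.6,0,0,0]'
python3 - <<'E'
from h import *
R=grasp_R(CY,0); go(R,[.45,-.2105,.2],.06)
snap('top','t12.png')
cv2.imwrite('pics/c16.png',cv2.resize(cv2.imread('pics/t12.png')[190:290,340:460],None,fx=4,fy=4,interpolation=2))
E
```

```text
ft_force: [-0.1, -2.2, 3.6]
gripper_width: 0.605
ft_force: [-0.4, -4.0, 5.5]
gripper_width: 0.604
ft_force: [-0.3, -4.9, 5.4]
gripper_width: 0.602
t: 23.9
eef_pos: [0.445, -0.1809, 0.0414]
orientation: [[-0.034, 0.037, 0.999], [-0.745, 0.665, -0.05], [-0.666, -0.746, 0.005]]
ft_force: [-0.2, -0.1, -2.3]
gripper_width: 0.6
t 23.90 shift units [ 0.17 -0.99  3.29] turn units [-7.28  0.42 -0.04] F [-0.2 -0.1 -2.3] w 0.6 J [-56.  25.   0. 100.  24.  29.]
```

View pics/c16.png

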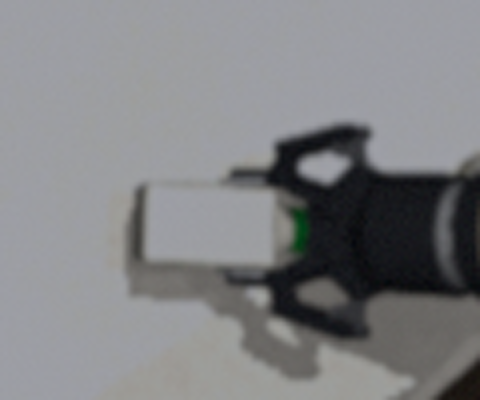

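```bash
for i in 1 2; do python3 -m creep '[-1,0,-0.1,0.5,-0.73,0.04,0, -1,0,-0.1,0.5,-0.73,0.04,0, -1,0,-0.1,0.5,-0.73,0.04,0, -1,0,-0.1,0.5,-0.73,0.04,0, -1,0,-0.1,0.5,-0.73,0.04,0]'|sed -n '2p;5p'; done
for i in 1 2 3 4; do python3 -m creep '[-1,0,0.62,0,0,0,0.84, -1,0,0.62,0,0,0,0.84, -1,0,0.62,0,0,0,0.84, -1,0,0.62,0,0,0,0.84, -1,0,0.62,0,0,0,0.84]'|sed -n '2p;5p'; done
python3 - <<'E'
from h import *
F=final_R(np.radians(3.86),A2)
go(grasp_R(np.radians(3.86),0),[.45,.19,.2],.06)
go(F,[.6537,.1973,.16],.06)
E
```

```text
eef_pos: [0.4453, -0.1966, 0.1165]
gripper_width: 0.599
eef_pos: [0.4451, -0.2112, 0.1917]
gripper_width: 0.601
eef_pos: [0.4448, -0.117, 0.1903]
gripper_width: 0.602
eef_pos: [0.4447, -0.0241, 0.1903]
gripper_width: 0.603
eef_pos: [0.4447, 0.0688, 0.1904]
gripper_width: 0.603
eef_pos: [0.4446, 0.1617, 0.1903]
gripper_width: 0.599
t 26.45 shift units [ 0.18  0.94 -1.68] turn units [-0.02  0.02  0.01] F [-0.5 -0.5 -2.9] w 0.599 J [  4. -17. -16.  91.   0.   0.]
t 26.45 shift units [ 8.45  1.29 -2.35] turn units [ 0.54 -8.34  0.  ] F [-0.5 -0.5 -2.9] w 0.599 J [  4. -17. -16.  91.   0.   0.]
```

```bash
for i in 1 2; do python3 -m creep '[-1,0.7,0.13,-0.1,0.045,-0.695,0, -1,0.7,0.13,-0.1,0.045,-0.695,0, -1,0.7,0.13,-0.1,0.045,-0.695,0, -1,0.7,0.13,-0.1,0.045,-0.695,0, -1,0.7,0.13,-0.1,0.045,-0.695,0]'|sed -n '2p;5p'; done
python3 - <<'E'
from h import *
F=final_R(np.radians(3.86),A2)
go(F,[.6537,.1973,.16],.06)
E
```

```text
eef_pos: [0.5507, 0.1806, 0.1754]
gripper_width: 0.604
eef_pos: [0.6554, 0.2, 0.1602]
gripper_width: 0.601
t 27.28 shift units [ 1.43  0.01 -1.34] turn units [ 0.06 -1.36  0.03] F [-0.1  0.1 -2.9] w 0.601 J [  7. -33. -43.  40.  -2.   3.]
```

```bash
python3 -m creep '[-1,0.4,0,-0.2,0.02,-0.45,0.01, -1,0.5,0,-0.2,0.02,-0.45,0.01, -1,0.5,0,-0.2,0.02,-0.45,0.01, -1,0,0,-0.1,0,0,0, -1,0,0,0,0,0,0]'|sed -n '2p;5p'
python3 - <<'E'
from h import *
F=final_R(np.radians(3.86),A2)
go(F,[.6537,.1973,.16],.06)
o=arm.get_obs();R=np.array(o['orientation']);g=np.array(o['eef_pos'])-.06*R[:,1]; b=g-.008*np.array([0,0,1]);print('pred origin',b)
fit_up('square',np.radians(3.86),b,'g1','square_bottle'); cap('g1','square',b)
y=np.radians(3.86); print('ref'); cap('g1','square',np.array([.666,.0137,.072]))
L=[cv2.resize(cv2.imread(f)[y:y+130,x:x+130],None,fx=3,fy=3,interpolation=2) for f,x,y in(('pics/g1top.png',195,90),('pics/g1side.png',280,90))]
cv2.imwrite('pics/c17.png',np.hstack(L))
E
```

```text
eef_pos: [0.6952, 0.1995, 0.1359]
gripper_width: 0.605
t 27.70 shift units [ 0.1   0.03 -0.53] turn units [ 0.01 -0.09  0.01] F [ 0.2  0.1 -2.1] w 0.605 J [  7. -32. -49.  25.  -2.   2.]
pred origin [0.6510854  0.19655253 0.16839706]
top 0.58 [236.3 159.7] 390
side 0.72 [338.8 145.5] 566
('top', 'side') pos [0.6521 0.1993 0.1697] tilt deg [ 9.5 -4.1] err 0.185
top seen [235.7 155.9] area 150 pred [236. 157.] area 187
side seen [344.5 121.4] area 48 pred [342.5 125.2] area 116
cap off from pred (m) [ 0.0027 -0.0017  0.0116]
ref
top seen [313.5 160.2] area 121 pred [313.3 160.5] area 142
side seen [353.3 178.1] area 54 pred [352.8 181.9] area 154
cap off from pred (m) [-0.0005 -0.0005  0.0111]
```

View pics/c17.png

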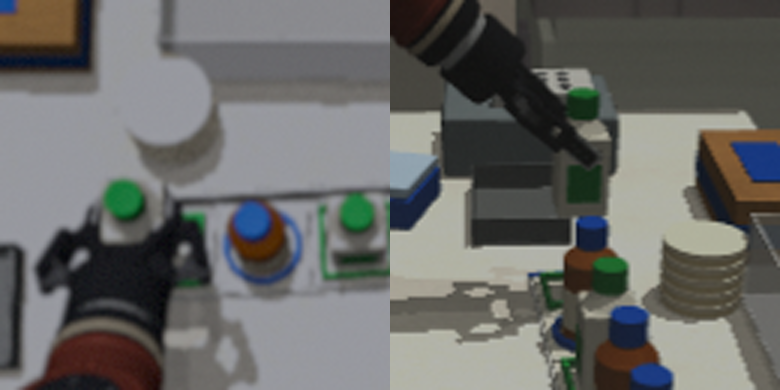

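```bash
python3 -m creep '[-1,0.02,0.03,-0.4,0.01,-0.1,0.01, -1,0.02,0.02,-0.5,0,-0.1,0, -1,0.01,0,-0.5,0,0,0, -1,0,0,-0.5,0,0,0, -1,0,0,-0.4,0,0,0]'|sed -n '2p;4p'
python3 -m creep '[-1,0,0,-0.3,0,0,0, -1,0,0,0,0,0,0]'|sed -n '2p;4p'
python3 - <<'E'
from h import *
F=final_R(np.radians(3.86),A2)
go(F,[.6537,.1973,.080],.06)
o=arm.get_obs();R=np.array(o['orientation']);g=np.array(o['eef_pos'])-.06*R[:,1]; b=g-.008*np.array([0,0,1]);print('pred origin',b)
snap('top','g2top.png');snap('side','g2side.png'); cap('g2','square',b)
L=[cv2.resize(cv2.imread(f)[y:y+60,x:x+60],None,fx=6,fy=6,interpolation=2) for f,x,y in(('pics/g2top.png',220,140),('pics/g2side.png',315,140))]
cv2.imwrite('pics/c18.png',np.hstack(L))
E
```

```text
eef_pos: [0.6988, 0.2013, 0.0703]
ft_force: [-0.0, -0.4, -2.4]
eef_pos: [0.6977, 0.201, 0.0591]
ft_force: [0.1, 0.1, -2.8]
t 28.48 shift units [ 0.02 -0.02 -0.64] turn units [-0.    0.14 -0.  ] F [ 0.1  0.1 -2.8] w 0.604 J [  7. -26. -55.  13.  -2.   2.]
pred origin [0.6526822  0.19797004 0.09063235]
top seen [241.3 163. ] area 129 pred [241.8 163.7] area 157
side seen [343.4 146. ] area 41 pred [342.3 149.5] area 112
cap off from pred (m) [ 0.0011 -0.001   0.0113]
```

View pics/c18.png

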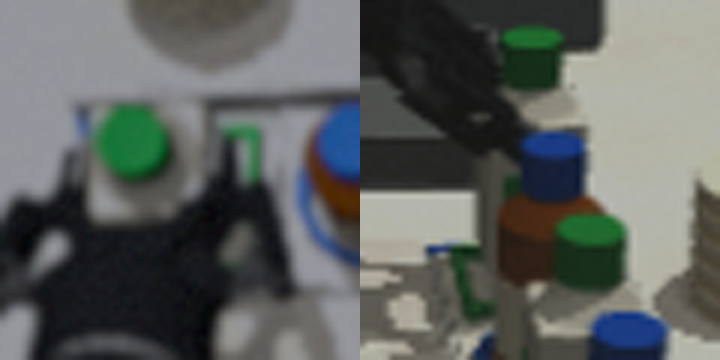

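```bash
python3 -m creep '[-1,0,0,-0.12,0,0,0, -1,0,0,-0.12,0,0,0, -1,0,0,-0.1,0,0,0, -1,0,0,0,0,0,0]'|sed -n '2p;4p'
for i in 1 2 3; do python3 -m creep '[-1,0,0,-0.06,0,0,0, -1,0,0,0,0,0,0]' |sed -n '2p;5p;4p'; done

```

```text
eef_pos: [0.6984, 0.201, 0.0503]
ft_force: [-0.3, 0.8, -2.8]
eef_pos: [0.6987, 0.2011, 0.049]
ft_force: [0.7, 0.3, -3.0]
gripper_width: 0.6
eef_pos: [0.6987, 0.2011, 0.0473]
ft_force: [0.0, -0.5, -2.4]
gripper_width: 0.603
eef_pos: [0.6987, 0.2011, 0.0454]
ft_force: [-0.3, 0.3, -2.1]
gripper_width: 0.603
```

```bash
for i in 1 2 3 4; do python3 -m creep '[-1,0,0,-0.05,0,0,0, -1,0,0,0,0,0,0]' |sed -n '2p;4p'; done

```

```text
eef_pos: [0.6986, 0.2011, 0.0439]
ft_force: [0.0, 0.1, -3.1]
eef_pos: [0.699, 0.2011, 0.043]
ft_force: [0.6, 0.1, -0.6]
eef_pos: [0.6998, 0.2012, 0.0429]
ft_force: [-3.3, -0.5, 4.0]
eef_pos: [0.7007, 0.2013, 0.0429]
ft_force: [-3.7, -0.6, 7.8]
```

```bash
python3 -m creep '[-1,-0.06,0,0.09,0,0,0, -1,0,0,0,0,0,0]'|sed -n '2p;4p'
python3 -m creep '[0.3,0,0,0,0,0,0, 0.4,0,0,0,0,0,0, 0.5,0,0,0,0,0,0, 0.6,0,0,0,0,0,0, 0.6,0,0,0,0,0,0]'|sed -n '2p;4,5p'
python3 - <<'E'
from h import *
snap('top','g3top.png');snap('side','g3side.png'); cap('g3','square',np.array([.6537,.1973,.072])); cap('g3','round',np.array([.66,.1055,.072]))
L=[cv2.resize(cv2.imread(f)[y:y+60,x:x+60],None,fx=6,fy=6,interpolation=2) for f,x,y in(('pics/g3top.png',225,145),('pics/g3side.png',315,145))]
cv2.imwrite('pics/c19.png',np.hstack(L))
E
```

```text
eef_pos: [0.6968, 0.2012, 0.0427]
ft_force: [1.5, -0.5, 5.1]
eef_pos: [0.697, 0.2011, 0.0424]
ft_force: [1.1, -0.3, -0.3]
gripper_width: 0.801
top seen [242.7 164.7] area 122 pred [243.4 164.9] area 151
side seen [342.5 151.5] area 36 pred [342.6 155.2] area 112
cap off from pred (m) [-0.0014 -0.0005  0.0124]
top seen [278.5 163.1] area 125 pred [278.4 162.6] area 144
side seen [347.4 165. ] area 60 pred [347.3 167.6] area 129
cap off from pred (m) [-0.0015 -0.001   0.0082]
```

View pics/c19.png

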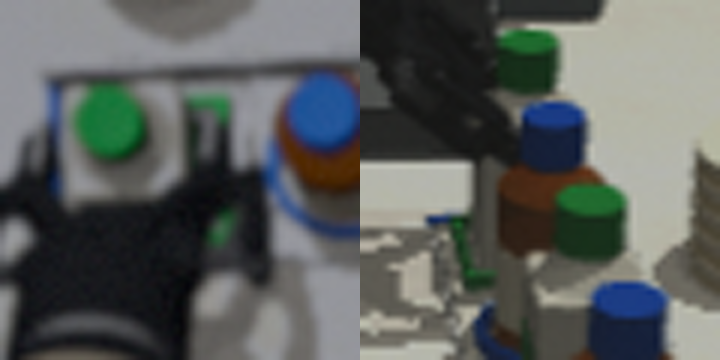

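```bash
python3 -m creep '[0.6,0,0,0.3,0,0,0, 0.6,0,0,0.4,0,0,0, 0.6,0,0,0.5,0,0,0, 0.6,0,0,0.6,0,0,0, 0.6,0,0,0.7,0,0,0]'|sed -n '2p;4p'
python3 -m creep '[0.6,0,0,0.7,0,0,0, 0.6,0,0,0.6,0,0,0, 0.6,0,0,0.4,0,0,0, 0.6,0,0,0,0,0,0]'|sed -n '2p;4p'
python3 - <<'E'
from h import *
print(np.round(arm.get_obs()['joint_pos']))
snap('top','g4top.png');snap('side','g4side.png'); cap('g4','square',np.array([.6537,.1973,.072]))
L=[cv2.resize(cv2.imread(f)[y:y+100,x:x+100],None,fx=4,fy=4,interpolation=2) for f,x,y in(('pics/g4top.png',205,110),('pics/g4side.png',295,110))]
cv2.imwrite('pics/c20.png',np.hstack(L))
E
```

```text
eef_pos: [0.6964, 0.201, 0.1178]
ft_force: [0.2, -0.5, 0.7]
eef_pos: [0.6988, 0.2014, 0.1746]
ft_force: [0.6, 0.6, 0.4]
[  7. -35. -48.  27.  -2.   2.]
top seen [241.3 162.5] area 63 pred [243.4 164.9] area 151
side seen [342.6 151.5] area 35 pred [342.6 155.2] area 112
cap off from pred (m) [0.0019 0.0032 0.0117]
```

View pics/c20.png

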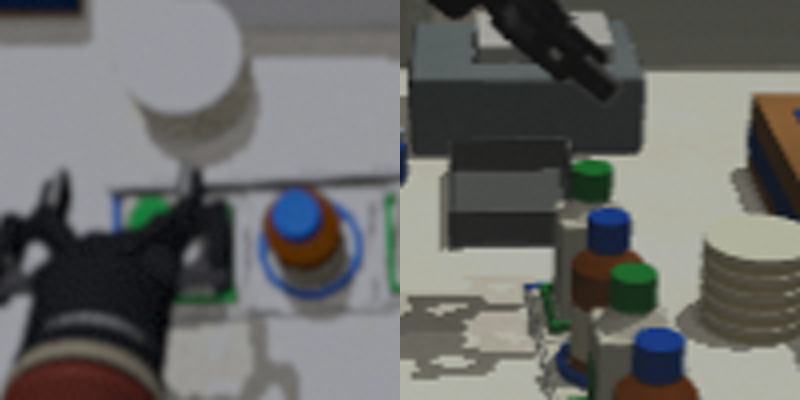

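Both bottles are released and standing. I'll move the arm clear for an unobstructed check: up first, then back while pitching down.

```bash
python3 -m creep '[0.6,0,0,0.6,0,0.4,0, 0.6,0,0,0.5,0,0.6,0, 0.6,-0.4,0,0.3,0,0.8,0, 0.6,-0.6,0,0.2,0,0.8,0, 0.6,-0.7,0,0,0,0.8,0]'|sed -n '2p;4p'
python3 -m creep '[0.6,-0.7,0,0,0,0.8,0, 0.6,-0.7,0,0,0,0.8,0, 0.6,-0.7,0,0,0,0.8,0, 0.6,-0.7,-0.3,0,0,0.8,0, 0.6,-0.7,-0.3,0,0,0.5,0]'|sed -n '2p;4p'
python3 -m creep '[0.6,-0.7,-0.6,0,0,0,0, 0.6,-0.3,-0.6,0,0,0,0, 0.6,0,-0.6,0,0,0,0, 0.6,0,-0.6,0,0,0,0, 0.6,0,0,0,0,0,0]'|sed -n '2p;4p'
python3 - <<'E'
from h import *
snap('top','e_top.png');snap('side','e_side.png')
for k,p in(('square',[.6537,.1973,.072]),('round',[.66,.1055,.072]),('square',[.666,.0137,.072]),('round',[.6722,-.078,.072])): print(k); cap('e_',k,np.array(p))
L=[cv2.resize(cv2.imread(f)[y:y+130,x:x+190],None,fx=4,fy=4,interpolation=2)[:,:] for f,x,y in(('pics/e_top.png',215,130),)]
cv2.imwrite('pics/c21.png',L[0]); a=cv2.imread('pics/e_side.png'); cv2.imwrite('pics/c22.png',cv2.resize(a[120:350,220:480],None,fx=2.5,fy=2.5,interpolation=2))
E
```

```text
eef_pos: [0.6455, 0.201, 0.2172]
ft_force: [0.9, 0.1, 0.8]
eef_pos: [0.5399, 0.183, 0.2151]
ft_force: [0.5, 0.8, 0.5]
eef_pos: [0.5105, 0.1089, 0.2148]
ft_force: [0.1, -0.3, -0.1]
square
top seen [242.7 164.8] area 123 pred [243.4 164.9] area 151
side seen [342.6 151.5] area 35 pred [342.6 155.2] area 112
cap off from pred (m) [-0.0014 -0.0005  0.0125]
round
top seen [278.5 163.1] area 126 pred [278.4 162.6] area 144
side seen [346.9 164. ] area 47 pred [347.3 167.6] area 129
cap off from pred (m) [-0.0027 -0.0015  0.0115]
square
top seen [313.5 160.2] area 121 pred [313.3 160.5] area 142
side seen [353.2 178. ] area 51 pred [352.8 181.9] area 154
cap off from pred (m) [-0.0007 -0.0005  0.0116]
round
top seen [348.4 158.3] area 123 pred [348.  158.3] area 143
side seen [359.5 194.6] area 66 pred [359.3 198.8] area 185
cap off from pred (m) [-0.0015 -0.0001  0.0113]
```

View pics/c21.png

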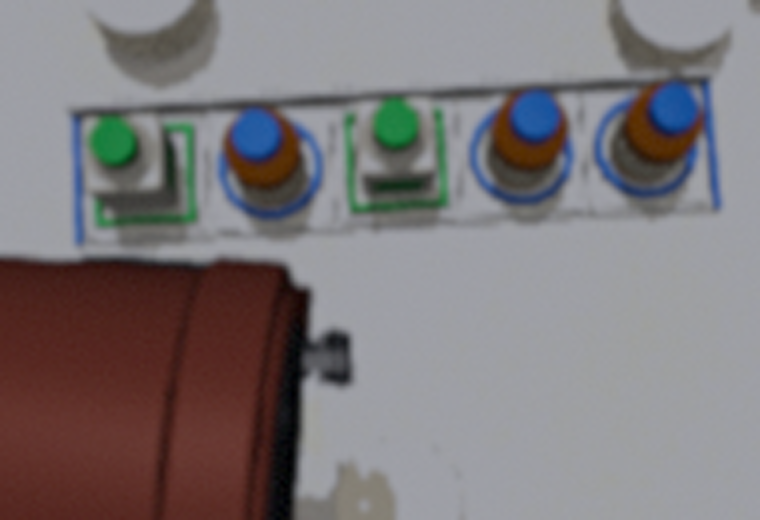

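View pics/c22.png

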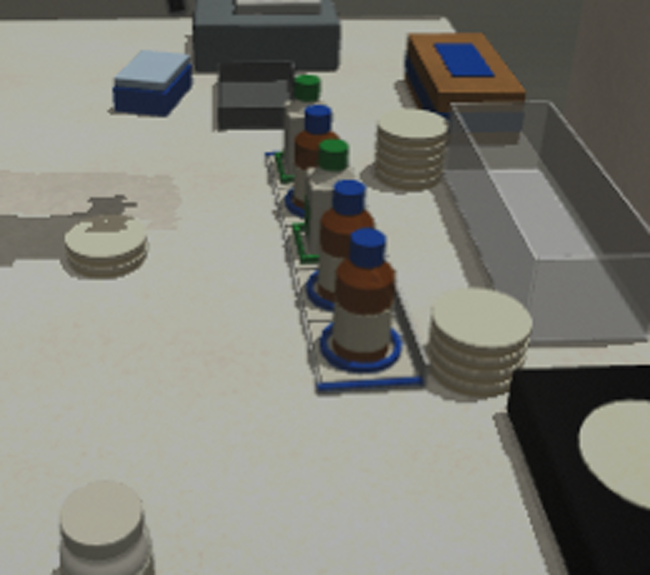

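The cap heights of both placed bottles match the untouched neighbours to about 1 mm, both stand upright in their ledges, and nothing else has moved. Handing in.

```bash
python3 - <<'E'
from workcell import arm
o=arm.get_obs(); print(o['t'],o['ft_force']); print(arm.finish_job())
E
```

```text
32.9667 [ 0.21291838 -0.57895286  0.26748719]
the job is handed in; nothing more can be done
None
```

Both tipped bottles now stand upright, cap up, on the floors of their own nests: the round one in the round nest, then the square one in the square nest. I handed the job in at 33 s of the 69 s allowed.

**Last checks:**
- **Seating:** the cap heights of both bottles match the untouched neighbours to about 1 mm. Resting on a ledge would have read 8 mm high.
- **Position:** the caps are within about 3 mm of where the nest centres predict.
- **Force:** the force readings never showed more than about 10 N at any contact. Both bottles were lowered in 1.5 to 2 mm steps until they touched, then released.
- **Surroundings:** the standing bottles, the dishes and the other items I could see look unmoved, and the arm is clear of everything.

**What disagreed or went wrong:**
- **Fingertips:** they sit about 37 to 45 mm behind the reported TCP. My first close on the round bottle therefore pinched it too high; the bottle did not move, and I reopened, went deeper and gripped it properly.
- **Joint limits:** joint 2 and then joint 3 reached their limits while I was standing the round bottle up. I turned the tool's heading to place it, and gripped the square bottle at a steeper tilt.
- **Fitted tilt:** fitting the bottle outlines to find tilt was unreliable because the gripper hid part of each bottle. I relied on cap positions and contact heights instead.

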